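Uncap the grease tin, park its cap, set the warmer

TASK

The leaning grease tin in the warmer must not be heated closed: draw its loose cap off along the leaning neck, set it brim down in the low cap holder and slide it under the two lips, past the sprung catch, until you feel it come up against the end stop - gently, without ramming it. Only then turn the thermostat dial so that its white line points at the one long mark. Do not disturb the brass-coloured carrier, wrench, jar and rubber ring lying around.

Things in the scene. Friction and masses are not known exactly. Their poses are not given: they have to be found in the camera images.
- cap: Loose aluminium cap like a small top hat: body 50 mm in diameter with a closed top, flat brim 72 mm in diameter and 5 mm thick at its foot, 50 mm tall in all, open below, 40 to 85 g. Origin at the centre of the brim's underside, z along its axis to the closed top. It starts loose (2 mm of play) over the tin's neck, leaning with it.
- warmer: Grey warmer base 170 x 140 x 50 mm, fixed, with a sloping well in which a steel tin 72 mm in diameter is clamped. Origin at the centre of its underside. The tin leans 0.61 rad (35 deg) from vertical towards the warmer's -x side (the robot): its axis is (-0.573, 0, 0.820) in the warmer's frame. A round neck, 38 mm in diameter, 29 mm long, stands on the tin's flat shoulder.
- shoulder (a point): Centre of the tin's flat shoulder, where the cap's brim rests: 21 mm towards -x of the warmer's origin and 149 mm above the bench. Axes as the warmer's (not leaning).
- neck_tip (a point): Centre of the neck's tip, 29 mm up the leaning axis from the shoulder.
- holder: Low steel cap holder, fixed, 116 mm wide (its y), from x = -100 to 120 mm, floor 8 mm thick; origin on its underside. x < 0 is an open landing with flared guides at x -32 to 6 mm; x > 4 mm is a lane 76 mm wide under two lips. The cap goes in brim down, sliding from -x to +x, past a sprung catch up to an end stop.
- landing (a point): Point on the holder's floor, middle of the open landing, at (-55, 0, 8) mm in the holder's frame; axes as the holder's. The end stop is adjustable and not measured: a block 24 mm high whose face stands somewhere from x = 80 to 104 mm, so that the cap's centre comes to rest, brim touching it, at x = 44 to 68 mm. Feel for it.
- lips (a point): Middle between the lips at the lane's mouth, level with their tops: (4, 0, 19.5) mm in the holder's frame, axes as the holder's. Lips 58 mm apart, undersides 7.5, tops 11.5 mm above the floor. The catch, a sprung roller 62 mm before the stop, juts 9 mm into the lane from the +y wall; the brim pushes it aside with 3 to 12 N and it springs back behind the brim.
- thermostat: Grey thermostat box 150 x 150 x 50 mm fixed to the bench, a black dial in the middle of its top with a ring of thin short black marks and one long thick one. Origin at the centre of its underside.
- dial (a joint): Angle of the dial in rad, growing clockwise seen from above, range 0 to 4.4. The dial is a disc 70 mm in diameter and 10 mm high with a grip bar 64 mm long, 16 mm thick and 34 mm high on it (bar top 94 mm above the bench); a white line on top runs from its middle to its pointing end. At 0 that end points to the box's -x side; at the long mark the value is 2.2. It stays where it is left.
- dial_grip (a point): On the dial's axis, 10 mm below the bar's top, 84 mm above the bench (the disc under the bar ends at 60 mm); its x axis runs along the bar, away from the pointing end.
- mark (a point): On the long mark, 50 mm from the dial's axis on the box's top.
- carrier: Bystander: brass-coloured brake caliper carrier lying on the bench in front of the robot, about 155 mm long (its x), 30 mm high; origin under its middle.
- wrench: Bystander: steel wrench lying on the bench, 170 mm long (its x); origin under its middle.
- jar: Bystander: white screw-top jar, 64 mm in diameter, 70 mm high; origin at its foot.
- seal: Bystander: black rubber ring, 72 mm in diameter, 18 mm high, lying flat; origin under its middle.
There are look-alikes about, which are no part of the job. What is shaped like the holder but brown is not meant.

How it is judged:
On the way, in this order (a step that is already met when the one before it is completed fails the run):
1. the cap is off the neck: at least 45 mm from the shoulder it sat on (distance between cap and shoulder above 0.045 m), for 0.1 s.
2. the cap is home in the holder: flat under the lips, within 4 mm of touching the end stop (horizontal distance between cap and endstop_c0 below 0.045 m and z of cap in the frame of holder between 0.005 and 0.011 m and x of cap in the frame of holder above 0.035 m and y of cap in the frame of holder between -0.006 and 0.006 m and angle between cap's own z axis and vertical below 0.08 rad), for 0.2 s.
3. the dial points at the long mark within 0.1 rad (value of joint dial between 2.1 and 2.3 rad), for 0.2 s.
At the end, for the whole second after the job is handed in: The cap rests flat, brim down, under the holder's lips, within 4 mm of touching the end stop, at rest, and the dial points at the long mark within 0.1 rad (about 6 deg) (all of step 2 and all of step 3 and linear speed of cap below 0.02 m/s).
It fails at once if the near carrier, the wrench, the jar or the rubber ring is moved by more than 30 mm (distance of any of carrier, wrench, jar, seal from where it was at the start of the episode above 0.03 m).
It fails at once if the end stop is pressed with more than 30 N (contact force between cap and endstop_c0 above 30 N).
It also fails if it takes over 72 s, if anything falls off the work surface, if the arm or the gripper's body presses on something with over 40 N, if the wrist force passes 120 N, or if a joint passes its speed limit or range.

ROBOT

A 6-joint arm with a two-finger parallel gripper is mounted at the origin on the work surface. World frame = base frame: x ahead of the robot, y to its left, z up, the work surface at z = 0. Lengths are in m, angles in rad, forces in N, time in s.
With the tool pointing down it reaches from about 0.275 to 0.85 m from the base axis. Payload 5.2 kg.
Tool frame: the origin (TCP) lies midway between the tips of the shut fingers; the grasp point (between the pads) lies 19 mm behind it; z points along the fingers, y is the line along which they close (so a half turn about z gives the same grasp; the last joint's range is limited). The gripper opens to 85 mm and grips with 20 to 120 N. Pads are 22 mm wide; open, the fingers measure 114 mm over their backs; the gripper's body (76 mm by 85 mm) begins 54 mm behind the grasp point. The pads swing forward as they close: fully open they stand 13 mm farther back than shut.
Start: joints at [0.916, 0.259, 1.535, -0, 1.348, -0.203], TCP at [0.24, 0.495, 0.207] pointing down, gripper open.
Joint ranges: [-3.14, 3.14], [-0.91, 2.08], [0.19, 2.58], [-1.22, 4.36], [0.22, 2.71], [-3.12, 3.12]. Speed limits (rad/s): [2.57, 2.57, 3.14, 3.14, 3.14, 3.14].

INTERFACE

Orientations are given as a rotation vector (axis times angle).
In Python, from workcell import r gives the robot as it stands.
- The arm moves only by the tool jog_arm, never from a script. Its argument "commands" is a list of rows, each a list of 3 entries, a list of its own where there are three numbers: the finger opening in mm, from 0 to 85.4, then the shift along the tool's x, y, z scaled (see below), then the turn, a rotation vector about the tool's x, y, z scaled (see below). In form: [[jaw, [dx, dy, dz], [wx, wy, wz]], ...]. A call has 1 to 10 rows; each row is the pose to reach, as a shift and turn from the pose commanded when the call began, along the tool's axes at that moment; what a row does not reach only later rows make up. The controller multiplies each number of a shift by 100 mm and each number of a turn by 45 degrees. A row lasts 1/10 s, in which the tool goes at most 50 mm and 8.59 degrees, less where a joint would pass 70% of its speed; a pose out of reach is approached as far as the arm can. A call with a number of a shift or a turn outside -1 to 1 is refused whole. A call with a gripper value outside its range is refused whole. The fingers move at their own pace and stop on an object; "newtons" is the grip in N (left out, the last holds). Time passes only in rows, so rows that repeat a pose let the fingers close. It gives the time, the measured TCP pose, the force, the opening and the grip force at its end, in the units of the state.
- r.get_obs(): the state, without advancing time (a new reading comes with each control period).
- r.snapshot(name): name is "scene" or "top" or "wrist"; returns a dict with "pixels" (400x640x3 uint8, red, green, blue), "K" (3x3 intrinsics, pixels), "origin" and "rotation" of the camera in the world; the wrist camera has in their place "mount" (4x4, takes a point from camera to tool coordinates, whose origin is the TCP and whose axes are the flange's). Camera axes: x right, y up, looking along -z (the intrinsics and any distortion apply to the point x, -y, -z); pixel columns grow to the right and rows downward; lengths in m; the calibration is good to about 2 mm. A picture is of the moment at which its call begins: read the wrist's pose just before it. There is no depth.
- r.sign_off(): hands the job in; it is judged then, once.
Trained networks look in the newest picture that a camera, given by its name, has taken for a name from the list of things; names that differ only in an ending like _2 or _b are one class to them, and where a whole thing is asked for, a point or a joint stands for the part that bears it (a point fixed in the world has none). Each returns a list of dicts, best first, with "score" (0 to 1); they miss things now and then, are a little off and sometimes report something else, mostly with a low value. They report only what shows in the picture. A call takes as long as a camera call. They do not tell look-alikes from the thing itself.
- r.boxes_of(camera, thing): "point" ([x, y, z] in m, in world coordinates, good to about 4 mm: the middle of the surface that is visible of it).
- r.place_of(camera, thing): "point" ([x, y, z] in m, in world coordinates, good to about 4 mm: a listed point, or the origin of a listed thing).
The state is a dict: "time_s": time; "qpos": joint angles; "joint_vel": joint speeds; "joint_torque": joint torques, N m; "ee_pos": TCP position; "eef_rot": TCP orientation; "ft_force": force on the tool from outside, world axes, zero at the start; "wrist_torque": the same for the moment, N m; "gripper_width": finger opening in m; "gripper_force": force on a finger pad.
Only numpy, scipy, OpenCV 4.12 (cv2) and the standard library are available. Lean on these libraries where they do the work, as an engineer would, in place of code of your own. Each camera call takes 0.05 s, during which the arm holds its last target. There are 200 camera calls.

## Working session

There is one attempt and no reset: what is moved stays moved. The work goes in short steps, Python scripts to look and compute and a tool call to move; the robot and the scene stay as the last step left them, time stands still between calls to the robot, and variables do not carry over. Pictures are saved under pics/ and viewed, at most 10 in all, crops included, and the job is handed in when it is done.

Besides the shell and the picture viewer there is one more tool, called after "Request:" as name([rows], argument=value, ...), one row to a line, values as JSON. jog_arm: Moves the arm, as the interface text tells. Shifts and turns lie within -1 to 1; 1 stands for 100 mm of shift or 45 degrees of turn. Its arguments: {"type":"object","properties":{"commands":{"type":"array"},"newtons":{"type":"number"}},"required":["commands"]}

```bash
mkdir -p pics; cat > h.py <<'E'
import numpy as np, cv2
from scipy.spatial.transform import Rotation as R
from workcell import r
def snap(n,f=None):
    s=r.snapshot(n)
    if f: cv2.imwrite('pics/'+f,s['pixels'][:,:,::-1])
    return s
E
python3 - <<'E'
from h import *
o=r.get_obs();print({k:np.round(v,3).tolist() for k,v in o.items()})
ims=[]
for c in ('scene','top'):
    s=snap(c); ims.append(s['pixels'])
    print(c,np.round(s['K'],1).tolist(),np.round(s['origin'],3),np.round(s['rotation'],3).tolist(),[k for k in s])
    for t in ['cap','warmer','shoulder','neck_tip','holder','landing','lips','thermostat','dial','dial_grip','mark','carrier','wrench','jar','seal']:
        try: print(c,t,[(round(d['score'],2),np.round(d['point'],3).tolist()) for d in r.place_of(c,t)[:3]])
        except Exception as e: print(t,e)
cv2.imwrite('pics/a.png',ims[0][:,:,::-1]);cv2.imwrite('pics/b.png',ims[1][:,:,::-1])
E
```

```text
{'time_s': 0.0, 'qpos': [0.916, 0.259, 1.536, -0.0, 1.348, -0.203], 'joint_vel': [0.001, 0.001, 0.001, 0.0, 0.001, 0.0], 'joint_torque': [-0.0, -44.603, -29.057, -0.0, 0.011, 0.0], 'ee_pos': [0.24, 0.494, 0.206], 'eef_rot': [-0.704, -3.061, 0.003], 'ft_force': [0.879, -0.464, 0.859], 'wrist_torque': [0.027, -0.043, 0.008], 'gripper_force': 0.0, 'gripper_width': 0.085}
scene [[494.7, 0.0, 326.4], [0.0, 494.7, 198.9], [0.0, 0.0, 1.0]] [1.092 0.664 0.985] [0.352, 0.92, 2.213] ['pixels', 'K', 'origin', 'rotation']
scene cap [(0.75, [0.572, 0.017, 0.151])]
scene warmer [(0.74, [0.594, 0.014, 0.002])]
scene shoulder [(0.74, [0.575, 0.016, 0.149])]
scene neck_tip []
scene holder [(0.9, [0.251, 0.334, 0.0])]
scene landing [(0.81, [0.471, 0.24, 0.007]), (0.78, [0.195, 0.319, 0.006])]
scene lips [(0.83, [0.25, 0.337, 0.017]), (0.61, [0.532, 0.26, 0.02])]
scene thermostat [(0.97, [0.497, -0.257, -0.001])]
dial it knows: cap, carrier, dial_grip, holder, jar, landing, lips, mark, neck_tip, seal, shoulder, thermostat, warmer, wrench
scene dial_grip [(0.62, [0.499, -0.26, 0.086])]
scene mark [(0.97
[... 600 characters left out ...]
44, [0.438, -0.004, -0.004])]
top landing [(0.7, [0.196, 0.322, 0.008]), (0.56, [0.47, 0.246, 0.009]), (0.39, [0.675, 0.368, 0.002])]
top lips [(0.84, [0.533, 0.26, 0.016]), (0.75, [0.249, 0.339, 0.021])]
top thermostat [(0.78, [0.496, -0.253, 0.0])]
dial it knows: cap, carrier, dial_grip, holder, jar, landing, lips, mark, neck_tip, seal, shoulder, thermostat, warmer, wrench
top dial_grip [(0.67, [0.495, -0.258, 0.082])]
top mark [(0.59, [0.528, -0.219, 0.051])]
top carrier [(0.74, [0.569, 0.016, 0.148]), (0.59, [0.438, -0.005, -0.005]), (0.53, [0.739, 0.207, 0.001])]
top wrench [(0.54, [0.672, 0.369, 0.003])]
top jar [(0.61, [0.739, 0.205, -0.002])]
top seal [(0.71, [0.726, -0.265, 0.004])]
```

View pics/a.png

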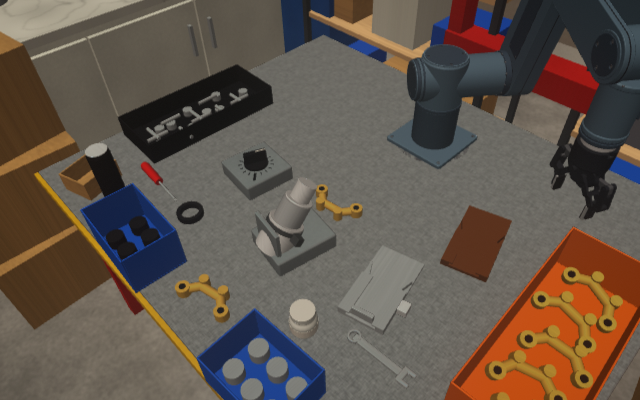

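View pics/b.png

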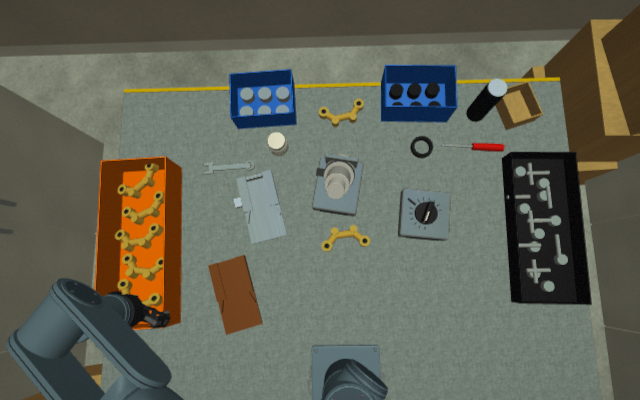

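The first view shows the scene. There are two holder-like things: a brown one, scene (477,243) / top (236,295), and a grey steel one, scene (381,288) / top (262,207). The steel one fits, since the task says brown is not meant. The tin with its cap is at scene (297,200), the dial at (256,160), and the near carrier at top (345,238). Next is an enlarged crop to confirm.

```bash
python3 - <<'E'
from h import *
a=cv2.imread('pics/a.png');b=cv2.imread('pics/b.png')
z=lambda i,x,y:cv2.resize(i[y:y+75,x:x+100],(400,300),interpolation=cv2.INTER_CUBIC)
cv2.imwrite('pics/c.png',np.vstack([np.hstack([z(a,330,250),z(a,245,170)]),np.hstack([z(b,215,168),z(b,290,147)])]))
E
```

```text
(no output)
```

View pics/c.png

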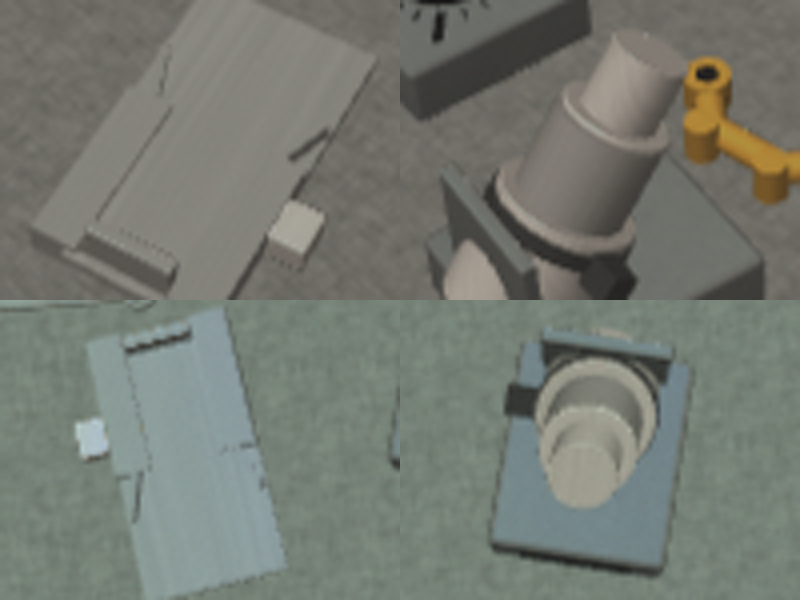

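The crop confirms it. The steel holder has its end stop at its far end (scene about (361,314), top about (254,177)) and the white catch housing on +y at top (238,202). The landing is at the robot's end. The cap sits on the tin and leans towards the robot.

```bash
cat >> h.py <<'E'
def bp(s,px,z,Rw=None,o=None):
    Rw=R.from_rotvec(s['rotation']).as_matrix() if Rw is None else Rw; o=np.array(s['origin']) if o is None else o
    d=np.linalg.inv(s['K'])@np.array([px[0],px[1],1.]); d=Rw@(d*[1,-1,-1])
    return o+d*(z-o[2])/d[2]
def rel(T,Rt):
    "shift in tool axes/100mm and turn/45deg from the current pose to TCP T, matrix Rt"
    ob=r.get_obs(); R0=R.from_rotvec(ob['eef_rot'])
    return np.round(R0.inv().apply(np.array(T)-ob['ee_pos'])/.1,3), np.round((R0.inv()*R.from_matrix(Rt)).as_rotvec()/(np.pi/4),3)
E
python3 - <<'E'
from h import *
s=snap('top')
def yaw(p,q,z):
    a,b=bp(s,p,z),bp(s,q,z); d=b-a; print(a.round(3),b.round(3),np.degrees(np.arctan2(d[1],d[0])).round(1),np.linalg.norm(d).round(3))
yaw((355,214),(313,208.2),.05)   # front edge -> +y
yaw((363,165),(355,214),.05)
yaw((251.2,242.5),(237.5,179.2),.015)
yaw((286.2,235),(270.5,170),.015)
o=r.get_obs();Rm=R.from_rotvec(o['eef_rot']).as_matrix();print(Rm.round(2).tolist())
w=snap('wrist');print(np.round(w['mount'],3).tolist(),w['K'].round(1).tolist())
for t in ('mark','dial_grip'): print(t,[np.round(d['point'],3).tolist() for d in r.place_of('top',t)[:2]])
E
```

```text
[ 0.497 -0.039  0.05 ] [0.518 0.091 0.05 ] 80.9 0.132
[ 0.654 -0.069  0.05 ] [ 0.497 -0.039  0.05 ] 169.2 0.159
[0.417 0.29  0.015] [0.625 0.338 0.015] 13.2 0.213
[0.439 0.179 0.015] [0.653 0.23  0.015] 13.6 0.22
[[-0.9, 0.44, -0.0], [0.44, 0.9, -0.0], [0.0, -0.0, -1.0]]
[[0.001, 0.95, 0.311, 0.08], [1.0, -0.0, -0.001, -0.0], [-0.001, 0.311, -0.95, -0.166], [0.0, 0.0, 0.0, 1.0]] [[350.2, 0.0, 316.3], [0.0, 350.2, 195.8], [0.0, 0.0, 1.0]]
mark []
dial_grip [[0.497, -0.257, 0.081]]
```

Request:
jog_arm([
  [85, [-0.5, -0.16, -0.1], [0, 0, -0.19]],
  [85, [-1, -0.33, -0.2], [0, 0, -0.38]],
  [85, [-1, -0.33, -0.2], [0, 0, -0.57]],
  [85, [-1, -0.33, -0.2], [0, 0, -0.76]],
  [85, [-1, -0.33, -0.2], [0, 0, -0.89]],
])

```text
time_s: 2.2
ee_pos: [0.3165, 0.4209, 0.2269]
eef_rot: [-0.394, 3.116, 0.0]
ft_force: [-0.6, 0.7, 0.7]
gripper_width: 0.0852
gripper_force: 0.0
```

```bash
cat >> h.py <<'E'
ez=np.array([0,0,1.])
def down(yaw):
    c,s=np.cos(np.radians(yaw)),np.sin(np.radians(yaw)); return np.array([[-c,-s,0],[-s,c,0],[0,0,-1]]).T
def tilt(yaw,th=35):
    c,s=np.cos(np.radians(yaw)),np.sin(np.radians(yaw)); wx=np.array([c,s,0]);wy=np.array([-s,c,0]);t=np.radians(th)
    z=np.sin(t)*wx-np.cos(t)*ez; return np.array([np.cross(wy,z),wy,z]).T
E
python3 -c "
from h import *
print(r.get_obs()['ee_pos'],rel([.49,.25,.22],down(14)))"
```

```text
[0.31646453 0.42089973 0.22685031] (array([-1.256, -2.087,  0.069]), array([0.   , 0.   , 0.009]))
```

Request:
jog_arm([
  [85, [-0.3, -0.5, 0], [0, 0, 0]],
  [85, [-0.6, -1, 0], [0, 0, 0]],
  [85, [-0.6, -1, 0], [0, 0, 0]],
])

```text
time_s: 2.5
ee_pos: [0.4009, 0.3366, 0.2266]
eef_rot: [-0.384, 3.117, -0.002]
ft_force: [0.2, -0.0, 0.1]
gripper_width: 0.0851
gripper_force: 0.0
```

Request:
jog_arm([
  [85, [-0.3, -0.5, 0], [0, 0, 0]],
  [85, [-0.6, -1, 0], [0, 0, 0]],
  [85, [-0.6, -1, 0], [0, 0, 0]],
  [85, [-0.6, -1, 0], [0, 0, 0]],
])

```text
time_s: 2.9
ee_pos: [0.4826, 0.255, 0.2263]
eef_rot: [0.381, -3.118, 0.001]
ft_force: [-0.8, 0.2, -0.3]
gripper_width: 0.0847
gripper_force: 0.0
```

```bash
cat >> h.py <<'E'
def wsnap(f=None):
    o=r.get_obs(); w=snap('wrist',f); M=w['mount']; Rm=R.from_rotvec(o['eef_rot']).as_matrix()
    w['Rw']=Rm@M[:3,:3]; w['o']=Rm@M[:3,3]+o['ee_pos']; return w
E
python3 - <<'E'
from h import *
w=wsnap('d.png');print(r.get_obs()['ee_pos'],w['Rw'].round(4).tolist(),w['o'].round(4))
for t in ('holder','landing','lips'): print(t,[(round(d['score'],2),np.round(d['point'],4).tolist()) for d in r.place_of('wrist',t)[:2]])
E
```

```text
[0.48120749 0.25636012 0.22630913] [[-0.2414, -0.9223, -0.3017], [0.9704, -0.2295, -0.0748], [-0.0003, -0.3109, 0.9505]] [0.405  0.2361 0.3923]
holder [(0.72, [0.5242, 0.2588, 0.0017])]
landing [(0.66, [0.4718, 0.2455, 0.0073])]
lips [(0.57, [0.5265, 0.2581, 0.0179])]
```

View pics/d.png

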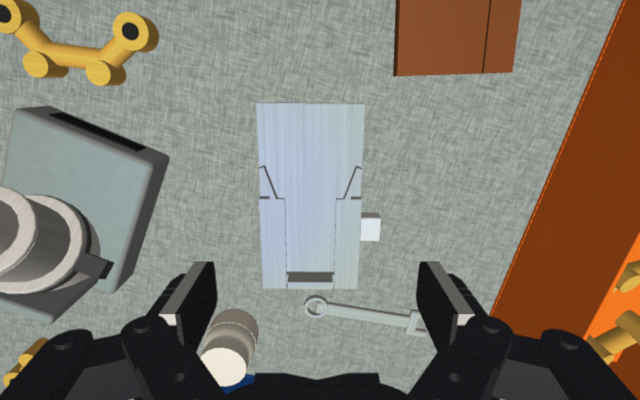

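The steel holder fills the middle: near edge at row 103 (cols 256 to 364), lip mouth at row 198 (lip edges at cols 285 and 335), dark end stop at row 272, catch housing at (371,227).

```bash
python3 - <<'E'
from h import *
w=wsnap()
f=lambda p,z:bp(w,p,z,w['Rw'],w['o'])
P={'nl':((256,103),.008,-100,-58),'nr':((364,103),.008,-100,58),'ml':((285,198.5),.0195,4,-29),'mr':((335,198),.0195,4,29),'fl':((263,289),.0195,120,-58),'fr':((358,290),.0195,120,58)}
A=[];B=[]
for k,(p,z,x,y) in P.items():
    q=f(p,z);A.append([x/1e3,y/1e3,0]);B.append(q*[1,1,0]);print(k,q.round(4))
A=np.array(A);B=np.array(B);a=A-A.mean(0);b=B-B.mean(0)
rot,e=R.align_vectors(b,a);yaw=rot.as_euler('zyx')[0];print(np.degrees(yaw),e)
o=B.mean(0)-rot.apply(A.mean(0));print('origin',o,'land',o+rot.apply([-.055,0,0]),'lips',o+rot.apply([.004,0,0]))
print((B-rot.apply(A)-o).round(4).tolist())
for x in ((310,272),(310,284)): print('stop', [ (rot.inv().apply((f(x,z)-o)*[1,1,0])*1e3).round(1).tolist() for z in (.008,.024,.032)])
# cap stage: shoulder est
Rt=tilt(-9.5); ax=-Rt[:,2]; sh=np.array([.573,.016,.1495]); print('ax',ax.round(3))
T=sh+ax*.12; print(T.round(3),*rel(T,Rt)); print('world delta',T-r.get_obs()['ee_pos'])
E
```

```text
nl [0.4393 0.182  0.008 ]
nr [0.411  0.2933 0.008 ]
ml [0.5323 0.2355 0.0195]
mr [0.5179 0.2898 0.0195]
fl [0.6533 0.235  0.0195]
fr [0.6259 0.3485 0.0195]
14.133511714227765 0.002908952878558598
origin [0.5221935  0.26203831 0.        ] land [0.46885838 0.24860829 0.        ] lips [0.52607242 0.26301504 0.        ]
[[-0.0001, 0.0006, 0.0], [-0.0, -0.0006, 0.0], [-0.0009, 0.0006, 0.0], [-0.0011, -0.0014, 0.0], [0.0006, -0.0001, 0.0], [0.0015, 0.0009, 0.0]]
stop [[103.5, -0.6, 0.0], [94.1, -0.4, 0.0], [89.5, -0.2, 0.0]]
stop [[120.6, -0.7, 0.0], [110.5, -0.4, 0.0], [105.5, -0.3, 0.0]]
ax [-0.566  0.095  0.819]
[0.505 0.027 0.248] [ 0.324 -2.299 -0.212] [ 0.162 -0.767  0.511]
world delta [ 0.02529789 -0.23076828  0.02108037]
```

Request:
jog_arm([
  [85, [0.1, -0.4, -0.3], [0.03, -0.14, 0.09]],
  [85, [0.2, -0.8, -0.5], [0.06, -0.28, 0.18]],
  [85, [0.3, -1, -0.5], [0.09, -0.42, 0.28]],
  [85, [0.3, -1, -0.5], [0.12, -0.57, 0.38]],
  [85, [0.3, -1, -0.5], [0.15, -0.7, 0.47]],
  [85, [0.3, -1, -0.5], [0.16, -0.77, 0.51]],
  [85, [0.3, -1, -0.5], [0.16, -0.77, 0.51]],
])

```text
time_s: 3.85
ee_pos: [0.4734, 0.154, 0.2755]
eef_rot: [0.205, 2.522, -0.064]
ft_force: [-0.0, -0.2, -0.3]
gripper_width: 0.0853
gripper_force: 0.0
```

```bash
python3 - <<'E'
from h import *
Rt=tilt(-9.5); ax=-Rt[:,2]; sh=np.array([.573,.016,.1495])
T=sh+ax*.12; print(r.get_obs()['ee_pos'],r.get_obs()['qpos'].round(2),T.round(3),*rel(T,Rt))
E
```

```text
[0.47342432 0.15402941 0.27552473] [ 0.28 -0.18  2.   -0.35  0.79 -0.95] [0.505 0.027 0.248] [-0.265 -1.199  0.524] [0.003 0.002 0.003]
```

Request:
jog_arm([
  [85, [-0.13, -0.45, 0], [0, 0, 0]],
  [85, [-0.26, -0.9, 0], [0, 0, 0]],
  [85, [-0.27, -1, 0.1], [0, 0, 0]],
])

```text
time_s: 4.15
ee_pos: [0.489, 0.0479, 0.2874]
eef_rot: [0.208, 2.516, -0.065]
ft_force: [-0.2, -0.4, 0.4]
gripper_width: 0.0851
gripper_force: 0.0
```

Request:
jog_arm([
  [85, [0, -0.2, 0.3], [0, 0, 0]],
  [85, [0, -0.2, 0.4], [0, 0, 0]],
  [85, [0, -0.2, 0.4], [0, 0, 0]],
])

```text
time_s: 4.45
ee_pos: [0.5066, 0.0257, 0.2498]
eef_rot: [0.212, 2.524, -0.064]
ft_force: [0.5, 0.5, -0.0]
gripper_width: 0.085
gripper_force: 0.0
```

```bash
python3 - <<'E'
from h import *
w=wsnap('e.png');o=r.get_obs();print(o['ee_pos'],o['eef_rot'])
for t in ('cap','shoulder','neck_tip','warmer'): print(t,[(round(d['score'],2),np.round(d['point'],4).tolist()) for d in r.place_of('wrist',t)[:2]])
E
```

```text
[0.50676563 0.02629691 0.25078395] [ 0.21003984  2.52271869 -0.06418063]
cap [(0.8, [0.5671, 0.0133, 0.1475])]
shoulder []
neck_tip []
warmer [(0.97, [0.5958, 0.0138, 0.0005]), (0.53, [0.6759, 0.3678, 0.002])]
```

View pics/e.png

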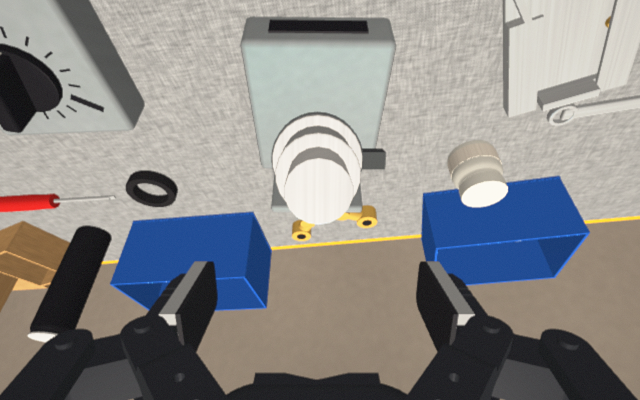

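The cap is seen nearly end-on. Its closed top is a disc centred at about (319,187) spanning cols 283 to 355. The warmer's front edge lies level in the image, so the yaw is right.

```bash
python3 - <<'E'
from h import *
w=wsnap()
Rt=tilt(-9.5); ax=-Rt[:,2]
def proj(p):
    c=w['Rw'].T@(p-w['o'])*[1,-1,-1]; q=w['K']@c; return (q[:2]/q[2]).round(1)
def circ(c,rad):
    return np.array([proj(c+rad*(np.cos(t)*Rt[:,0]+np.sin(t)*Rt[:,1])) for t in np.linspace(0,2*np.pi,60)])
for sh in ([.573,.016,.1495],[.5695,.0145,.149]):
    sh=np.array(sh)
    for h,rad in ((.05,.025),(.005,.036),(0,.036)):
        q=circ(sh+ax*h,rad); print(sh,h,'cols',q[:,0].min(),q[:,0].max(),'rows',q[:,1].min(),q[:,1].max())
g=cv2.cvtColor(w['pixels'],cv2.COLOR_RGB2GRAY)
z=cv2.resize(w['pixels'][95:235,240:400,::-1],None,fx=4,fy=4,interpolation=cv2.INTER_CUBIC)[:560]
cv2.imwrite('pics/f.png',z)
E
```

```text
[0.573  0.016  0.1495] 0.05 cols 280.9 350.7 rows 159.0 225.5
[0.573  0.016  0.1495] 0.005 cols 272.8 358.6 rows 133.6 216.7
[0.573  0.016  0.1495] 0 cols 273.5 358.0 rows 132.8 214.6
[0.5695 0.0145 0.149 ] 0.05 cols 277.7 348.1 rows 155.3 222.6
[0.5695 0.0145 0.149 ] 0.005 cols 270.0 356.5 rows 130.2 214.2
[0.5695 0.0145 0.149 ] 0 cols 270.7 355.8 rows 129.4 212.1
```

View pics/f.png

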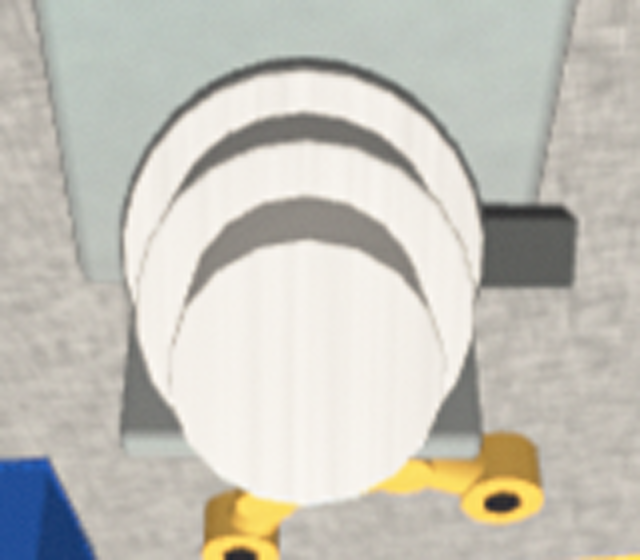

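```bash
python3 - <<'E'
from h import *
Rt=tilt(-9.5); ax=-Rt[:,2]; sh=np.array([.5707,.0172,.1478])
print(rel(sh+ax*.013,Rt))
E
```

```text
(array([0.074, 0.007, 1.094]), array([0.003, 0.005, 0.001]))
```

Request:
jog_arm([
  [85, [0.07, 0.01, 0.2], [0, 0, 0]],
  [85, [0.07, 0.01, 0.45], [0, 0, 0]],
  [85, [0.07, 0.01, 0.7], [0, 0, 0]],
  [85, [0.07, 0.01, 0.9], [0, 0, 0]],
  [85, [0.07, 0.01, 1.0], [0, 0, 0]],
  [85, [0.07, 0.01, 1.0], [0, 0, 0]],
])

```text
time_s: 5.35
ee_pos: [0.5578, 0.0189, 0.1644]
eef_rot: [0.209, 2.523, -0.065]
ft_force: [-0.6, -0.6, -0.0]
gripper_width: 0.0846
gripper_force: 0.0
```

```bash
python3 - <<'E'
from h import *
Rt=tilt(-9.5); ax=-Rt[:,2]; sh=np.array([.5707,.0172,.1478])
print(rel(sh+ax*.013,Rt))
E
```

```text
(array([-0.011,  0.005,  0.08 ]), array([ 0.002,  0.001, -0.   ]))
```

Request:
jog_arm([
  [85, [0, 0, 0.08], [0, 0, 0]],
  [60, [0, 0, 0.08], [0, 0, 0]],
  [54, [0, 0, 0.08], [0, 0, 0]],
  [45, [0, 0, 0.08], [0, 0, 0]],
  [45, [0, 0, 0.08], [0, 0, 0]],
  [45, [0, 0, 0.08], [0, 0, 0]],
  [45, [0, 0, 0.08], [0, 0, 0]],
], newtons=40)

```text
time_s: 6.05
ee_pos: [0.5624, 0.0178, 0.1598]
eef_rot: [0.21, 2.519, -0.065]
ft_force: [-4.9, 0.7, 5.6]
gripper_width: 0.0486
gripper_force: 39.9
```

Request:
jog_arm([
  [45, [0, 0, -0.1], [0, 0, 0]],
  [45, [0, 0, -0.3], [0, 0, 0]],
  [45, [0, 0, -0.55], [0, 0, 0]],
  [45, [0, 0, -0.8], [0, 0, 0]],
  [45, [0, 0, -0.95], [0, 0, 0]],
  [45, [0, 0, -0.95], [0, 0, 0]],
])

```text
time_s: 6.65
ee_pos: [0.5086, 0.0268, 0.2394]
eef_rot: [0.21, 2.516, -0.065]
ft_force: [0.4, -0.8, -0.6]
gripper_width: 0.048
gripper_force: 41.7
```

```bash
python3 - <<'E'
from h import *
w=wsnap('g.png'); print(rel([.469,.2486,.14],down(14.1)))
print([(round(d['score'],2),np.round(d['point'],4).tolist()) for d in r.place_of('wrist','cap')[:2]],r.get_obs()['ee_pos'],r.get_obs()['ft_force'])
E
```

```text
(array([1.186, 2.122, 0.365]), array([-0.16 ,  0.774, -0.508]))
[(0.94, [0.5154, 0.0231, 0.225])] [0.50839794 0.02662505 0.23692547] [ 0.04029631 -0.51130489 -1.00453981]
```

View pics/g.png

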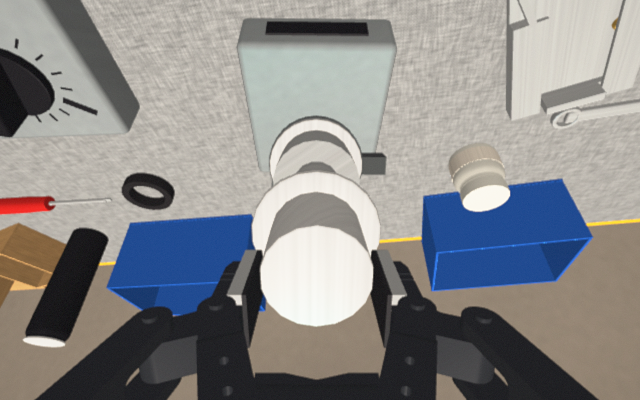

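The cap is off the neck and held straight between the pads, its top at (316,275).

Request:
jog_arm([
  [45, [0, 0.3, -0.1], [-0.03, 0.14, -0.09]],
  [45, [0, 0.7, -0.2], [-0.06, 0.28, -0.18]],
  [45, [0, 1, -0.2], [-0.09, 0.42, -0.28]],
  [45, [0, 1, -0.2], [-0.12, 0.57, -0.38]],
  [45, [0, 1, -0.2], [-0.15, 0.7, -0.47]],
  [45, [0, 1, -0.2], [-0.16, 0.774, -0.508]],
  [45, [0, 1, -0.2], [-0.16, 0.774, -0.508]],
  [45, [0, 1, -0.2], [-0.16, 0.774, -0.508]],
])

```text
time_s: 7.55
ee_pos: [0.5137, 0.127, 0.2513]
eef_rot: [0.383, -3.114, -0.001]
ft_force: [0.8, -0.2, -0.2]
gripper_width: 0.0481
gripper_force: 41.8
```

```bash
python3 -c "
from h import *
print(r.get_obs()['ee_pos'],rel([.469,.2486,.07],down(14.1)))"
```

```text
[0.51369092 0.12704359 0.25126586] (array([0.131, 1.285, 1.815]), array([ 0.002, -0.006, -0.002]))
```

Request:
jog_arm([
  [45, [0.06, 0.45, 0], [0, 0, 0]],
  [45, [0.13, 0.9, 0.2], [0, 0, 0]],
  [45, [0.13, 1, 0.6], [0, 0, 0]],
  [45, [0.13, 1, 0.9], [0, 0, 0]],
  [45, [0.13, 1, 0.9], [0, 0, 0]],
])

```text
time_s: 8.05
ee_pos: [0.4721, 0.2207, 0.1592]
eef_rot: [0.385, -3.107, 0.0]
ft_force: [-0.3, 0.6, -0.6]
gripper_width: 0.0478
gripper_force: 41.8
```

Request:
jog_arm([
  [45, [0, 0.28, 0.3], [0, 0, 0]],
  [45, [0, 0.28, 0.7], [0, 0, 0]],
  [45, [0, 0.28, 0.8], [0, 0, 0]],
  [45, [0, 0.28, 0.8], [0, 0, 0]],
])

```text
time_s: 8.45
ee_pos: [0.4688, 0.2475, 0.0831]
eef_rot: [0.383, -3.113, -0.0]
ft_force: [0.3, 0.4, 0.2]
gripper_width: 0.0482
gripper_force: 41.8
```

```bash
python3 - <<'E'
from h import *
w=wsnap('i.png');o=r.get_obs()
print(o['ee_pos'],rel([.469,.2486,.0205],down(14.1)))
for t in ('cap','lips','landing','holder'):print(t,[(round(d['score'],2),np.round(d['point'],4).tolist()) for d in r.place_of('wrist',t)[:2]])
E
```

```text
[0.47014019 0.24781317 0.08440779] (array([0.008, 0.01 , 0.639]), array([ 0.001, -0.002, -0.002]))
cap [(0.93, [0.468, 0.2456, 0.069])]
lips []
landing []
holder []
```

View pics/i.png

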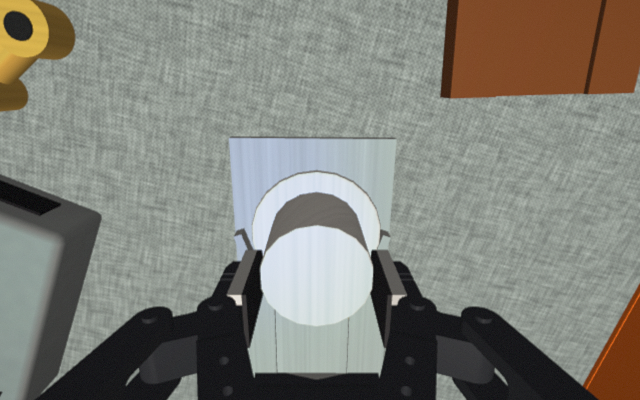

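The cap hangs over the landing, brim at cols 252 to 381. The landing's near corners are at about (229,138) and (397,137).

```bash
python3 - <<'E'
from h import *
w=wsnap();im=w['pixels'];g=cv2.cvtColor(im,cv2.COLOR_RGB2GRAY).astype(float)
hsv=cv2.cvtColor(im,cv2.COLOR_RGB2HSV)
for row in (145,155,165):
    d=np.abs(np.diff(cv2.GaussianBlur(im,(3,5),0).astype(float)[row],axis=0)).sum(1)
    l=215+np.argmax(d[215:245]);q=383+np.argmax(d[383:410]);print(row,l,q,d[l],d[q],[bp(w,(x,row),.008,w['Rw'],w['o']).round(4).tolist() for x in (l+.5,q+.5)])
for c in (240,280,340,385):
    d=np.abs(np.diff(cv2.GaussianBlur(im,(5,3),0).astype(float)[:,c],axis=0)).sum(1);k=125+np.argmax(d[125:150]);print(c,k,bp(w,(c,k+.5),.008,w['Rw'],w['o']).round(4))
E
```

```text
145 229 394 49.0 36.0 [[0.4493, 0.1808, 0.008], [0.4213, 0.2924, 0.008]]
155 229 394 48.0 53.0 [[0.4563, 0.182, 0.008], [0.4281, 0.2946, 0.008]]
165 230 393 47.0 43.0 [[0.4632, 0.1838, 0.008], [0.4351, 0.2962, 0.008]]
240 133 [0.4396 0.1865 0.008 ]
280 133 [0.4329 0.2132 0.008 ]
340 133 [0.4229 0.2534 0.008 ]
385 134 [0.416  0.2838 0.008 ]
```

Request:
jog_arm([
  [45, [0, -0.025, 0.2], [0, 0, 0]],
  [45, [0, -0.025, 0.4], [0, 0, 0]],
  [45, [0, -0.025, 0.5], [0, 0, 0]],
  [45, [0, -0.025, 0.56], [0, 0, 0]],
  [45, [0, -0.025, 0.57], [0, 0, 0]],
  [45, [0, -0.025, 0.57], [0, 0, 0]],
])

```text
time_s: 9.35
ee_pos: [0.4704, 0.2459, 0.0266]
eef_rot: [0.385, -3.116, -0.001]
ft_force: [0.5, 0.1, -1.0]
gripper_width: 0.0481
gripper_force: 41.8
```

Request:
jog_arm([
  [45, [0, 0, 0.02], [0, 0, 0]],
  [45, [0, 0, 0.03], [0, 0, 0]],
  [45, [0, 0, 0.03], [0, 0, 0]],
])

```text
time_s: 9.65
ee_pos: [0.47, 0.2458, 0.0233]
eef_rot: [0.385, -3.115, -0.001]
ft_force: [-0.6, -1.1, -0.4]
gripper_width: 0.0479
gripper_force: 41.8
```

Request:
jog_arm([
  [45, [0, 0, 0.01], [0, 0, 0]],
  [45, [0, 0, 0.01], [0, 0, 0]],
  [45, [0, 0, 0.01], [0, 0, 0]],
])

```text
time_s: 9.95
ee_pos: [0.47, 0.2458, 0.0227]
eef_rot: [0.385, -3.115, -0.001]
ft_force: [-2.3, -1.6, 5.1]
gripper_width: 0.0478
gripper_force: 42.4
```

Request:
jog_arm([
  [45, [0, 0, 0.01], [0, 0, 0]],
  [45, [0, 0, 0.01], [0, 0, 0]],
  [45, [0, 0, 0.01], [0, 0, 0]],
])

```text
time_s: 10.25
ee_pos: [0.47, 0.2457, 0.0226]
eef_rot: [0.385, -3.116, -0.001]
ft_force: [-3.9, -2.4, 12.6]
gripper_width: 0.0481
gripper_force: 43.1
```

Request:
jog_arm([
  [45, [0, 0, 0.01], [0, 0, 0]],
  [45, [0, 0, 0.01], [0, 0, 0]],
  [45, [0, 0, 0.01], [0, 0, 0]],
])

```text
time_s: 10.55
ee_pos: [0.47, 0.2456, 0.0224]
eef_rot: [0.385, -3.116, -0.001]
ft_force: [-7.4, -4.3, 20.1]
gripper_width: 0.048
gripper_force: 43.8
```

Request:
jog_arm([
  [45, [0, 0, -0.025], [0, 0, 0]],
  [45, [0, 0, -0.025], [0, 0, 0]],
  [58, [0, 0, -0.025], [0, 0, 0]],
  [58, [0, 0, -0.025], [0, 0, 0]],
  [58, [0, 0, -0.025], [0, 0, 0]],
  [45, [0, 0, -0.025], [0, 0, 0]],
  [45, [0, 0, -0.025], [0, 0, 0]],
  [45, [0, 0, -0.025], [0, 0, 0]],
], newtons=30)

```text
time_s: 11.35
ee_pos: [0.4698, 0.2457, 0.0227]
eef_rot: [0.385, -3.115, -0.001]
ft_force: [-0.2, -1.0, 2.5]
gripper_width: 0.0483
gripper_force: 30.7
```

```bash
python3 - <<'E'
from h import *
o=r.get_obs();print(o['ee_pos'],o['ft_force'],rel(o['ee_pos'],down(14.1)))
yh=np.array([-.2442,.9697,0]);xh=np.array([.9697,.2442,0]);print('hx',xh@o['ee_pos']-.571,'hy',yh@o['ee_pos']-.1231)
E
```

```text
[0.46980345 0.2456652  0.02270222] [-0.20987889 -0.99846659  2.49036965] (array([0., 0., 0.]), array([ 0.001, -0.004, -0.001]))
hx -0.0554401570260713 hy 0.0003955424356753001
```

Request:
jog_arm([
  [45, [-0.08, 0, 0], [0, 0, 0]],
  [45, [-0.16, 0, 0], [0, 0, 0]],
  [45, [-0.22, 0, 0], [0, 0, 0]],
  [45, [-0.26, 0, 0], [0, 0, 0]],
  [45, [-0.3, 0, 0], [0, 0, 0]],
  [45, [-0.3, 0, 0], [0, 0, 0]],
])

```text
time_s: 11.95
ee_pos: [0.495, 0.2522, 0.0233]
eef_rot: [0.384, -3.107, 0.001]
ft_force: [-16.4, -4.0, 22.7]
gripper_width: 0.049
gripper_force: 33.7
```

Request:
jog_arm([
  [45, [-0.05, 0, 0], [0, 0, 0]],
  [45, [-0.1, 0, 0], [0, 0, 0]],
  [45, [-0.15, 0, 0], [0, 0, 0]],
  [45, [-0.15, 0, 0], [0, 0, 0]],
])

```text
time_s: 12.35
ee_pos: [0.5112, 0.2562, 0.0232]
eef_rot: [0.384, -3.109, 0.0]
ft_force: [-12.7, -3.2, 17.7]
gripper_width: 0.0481
gripper_force: 33.7
```

Request:
jog_arm([
  [45, [0, 0, -0.01], [0, 0, 0]],
  [45, [0, 0, -0.02], [0, 0, 0]],
  [45, [0, 0, -0.02], [0, 0, 0]],
])

```text
time_s: 12.65
ee_pos: [0.5145, 0.2569, 0.0242]
eef_rot: [0.384, -3.116, -0.001]
ft_force: [0.3, 0.1, -0.7]
gripper_width: 0.0482
gripper_force: 32.1
```

Request:
jog_arm([
  [45, [-0.04, 0, 0], [0, 0, 0]],
  [45, [-0.08, 0, 0], [0, 0, 0]],
  [45, [-0.1, 0, 0], [0, 0, 0]],
  [45, [-0.1, 0, 0], [0, 0, 0]],
])

```text
time_s: 13.05
ee_pos: [0.5238, 0.2592, 0.0243]
eef_rot: [0.384, -3.115, -0.001]
ft_force: [-0.1, 0.4, -0.6]
gripper_width: 0.0484
gripper_force: 32.1
```

```bash
python3 - <<'E'
from h import *
w=wsnap('j.png');o=r.get_obs();print(o['ee_pos'],o['ft_force'],o['wrist_torque'],rel(o['ee_pos'],down(14.1)))
E
```

```text
[0.52347239 0.25913474 0.02427849] [-0.29743112 -0.23541454 -0.7521598 ] [0.0078136  0.0209176  0.00435679] (array([0., 0., 0.]), array([ 0.001, -0.004, -0.001]))
```

View pics/j.png

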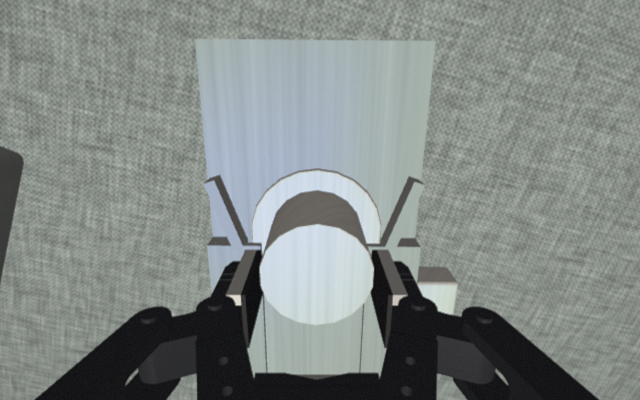

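The cap is in the lane under the lips (mouth at row 243, brim cols 252 to 381) and there is no load on the tool.

Request:
jog_arm([
  [45, [-0.04, 0, 0], [0, 0, 0]],
  [45, [-0.08, 0, 0], [0, 0, 0]],
  [45, [-0.12, 0, 0], [0, 0, 0]],
  [45, [-0.15, 0, 0], [0, 0, 0]],
  [45, [-0.15, 0, 0], [0, 0, 0]],
])

```text
time_s: 13.6
ee_pos: [0.5384, 0.2629, 0.0244]
eef_rot: [0.385, -3.115, -0.001]
ft_force: [0.5, 0.4, -0.0]
gripper_width: 0.0486
gripper_force: 32.1
```

Request:
jog_arm([
  [45, [-0.03, 0, 0], [0, 0, 0]],
  [45, [-0.06, 0, 0], [0, 0, 0]],
  [45, [-0.09, 0, 0], [0, 0, 0]],
  [45, [-0.12, 0, 0], [0, 0, 0]],
  [45, [-0.12, 0, 0], [0, 0, 0]],
])

```text
time_s: 14.1
ee_pos: [0.5437, 0.2641, 0.024]
eef_rot: [0.384, -3.103, 0.002]
ft_force: [-15.6, -7.1, 12.7]
gripper_width: 0.0485
gripper_force: 33.3
```

Request:
jog_arm([
  [45, [-0.03, 0, 0], [0, 0, 0]],
  [45, [-0.06, 0, 0], [0, 0, 0]],
  [45, [-0.08, 0, 0], [0, 0, 0]],
  [45, [-0.08, 0, 0], [0, 0, 0]],
])

```text
time_s: 14.5
ee_pos: [0.5437, 0.2641, 0.0239]
eef_rot: [0.383, -3.088, 0.006]
ft_force: [-34.9, -12.4, 29.6]
gripper_width: 0.0487
gripper_force: 34.7
```

Request:
jog_arm([
  [45, [0.08, 0, 0], [0, 0, 0]],
  [45, [0.16, 0, 0], [0, 0, 0]],
  [45, [0.22, 0, 0], [0, 0, 0]],
  [45, [0.22, 0, 0], [0, 0, 0]],
])

```text
time_s: 14.9
ee_pos: [0.5357, 0.2624, 0.0245]
eef_rot: [0.385, -3.115, -0.001]
ft_force: [-0.2, -0.2, -0.8]
gripper_width: 0.0485
gripper_force: 32.0
```

```bash
python3 - <<'E'
from h import *
o=r.get_obs();print(o['ee_pos'],o['ft_force'],o['wrist_torque'],rel(o['ee_pos'],down(14.1)))
T=down(14.1)
for rv in ([.383,-3.088,.006],[.385,-3.115,-.001]): print((R.from_matrix(T).inv()*R.from_rotvec(rv)).as_rotvec())
w=wsnap();P=cv2.resize(w['pixels'][140:340,200:460,::-1],None,fx=3,fy=3,interpolation=cv2.INTER_CUBIC);cv2.imwrite('pics/k.png',P)
E
```

```text
[0.53573885 0.26243769 0.02453819] [-0.185124   -0.1615874  -0.84997983] [-0.04088471 -0.01065516  0.0075109 ] (array([0., 0., 0.]), array([ 0.002, -0.003, -0.   ]))
[ 0.00015402  0.03017311 -0.00070517]
[-0.00098716  0.00279047  0.00014769]
```

View pics/k.png

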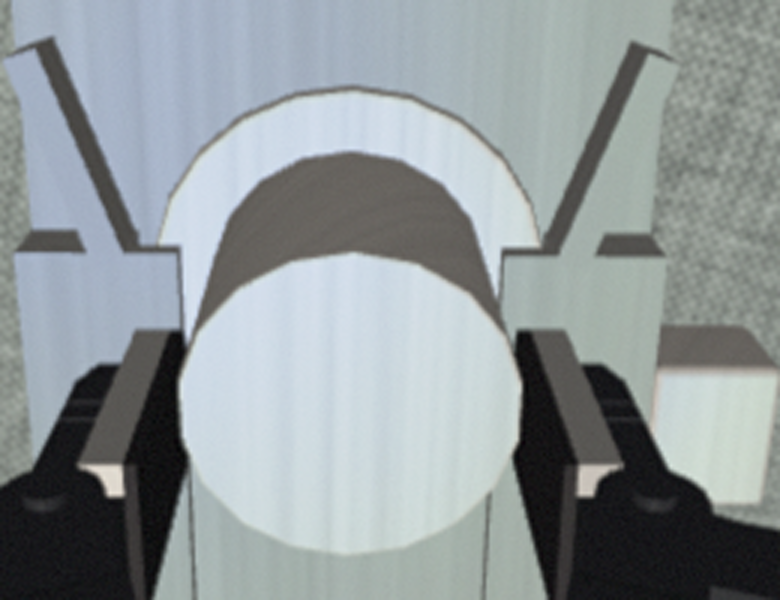

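Request:
jog_arm([
  [45, [0, 0, 0], [0, -0.03, 0]],
  [45, [-0.03, 0, 0], [0, -0.03, 0]],
  [45, [-0.06, 0, 0], [0, -0.03, 0]],
  [45, [-0.09, 0, 0], [0, -0.03, 0]],
  [45, [-0.12, 0, 0], [0, -0.03, 0]],
  [45, [-0.12, 0, 0], [0, -0.03, 0]],
], newtons=45)

```text
time_s: 15.55
ee_pos: [0.5479, 0.2648, 0.0242]
eef_rot: [-0.382, 3.098, 0.005]
ft_force: [0.2, -3.2, -0.2]
gripper_width: 0.0476
gripper_force: 47.1
```

Request:
jog_arm([
  [45, [-0.02, 0, 0], [0, 0, 0]],
  [45, [-0.04, 0, 0], [0, 0, 0]],
  [45, [-0.04, 0, 0], [0, 0, 0]],
])

```text
time_s: 15.85
ee_pos: [0.5511, 0.2659, 0.0241]
eef_rot: [-0.382, 3.099, 0.005]
ft_force: [-2.1, -4.7, -0.3]
gripper_width: 0.0483
gripper_force: 47.1
```

Request:
jog_arm([
  [45, [-0.02, 0, 0], [0, 0, 0]],
  [45, [-0.04, 0, 0], [0, 0, 0]],
  [45, [-0.06, 0, 0], [0, 0, 0]],
  [45, [-0.08, 0, 0], [0, 0, 0]],
  [45, [-0.08, 0, 0], [0, 0, 0]],
])

```text
time_s: 16.35
ee_pos: [0.5524, 0.2664, 0.024]
eef_rot: [-0.385, 3.111, 0.002]
ft_force: [-17.5, -11.6, 13.0]
gripper_width: 0.0477
gripper_force: 48.5
```

Request:
jog_arm([
  [45, [-0.02, 0, 0], [0, 0, 0]],
  [45, [-0.04, 0, 0], [0, 0, 0]],
  [45, [-0.05, 0, 0], [0, 0, 0]],
  [45, [-0.05, 0, 0], [0, 0, 0]],
])

```text
time_s: 16.75
ee_pos: [0.5524, 0.2664, 0.0239]
eef_rot: [0.387, -3.116, 0.001]
ft_force: [-30.7, -14.2, 23.8]
gripper_width: 0.0478
gripper_force: 49.5
```

Request:
jog_arm([
  [45, [-0.02, 0, 0], [0, 0, 0]],
  [45, [-0.03, 0, 0], [0, 0, 0]],
  [45, [-0.04, 0, 0], [0, 0, 0]],
  [45, [-0.04, 0, 0], [0, 0, 0]],
])

```text
time_s: 17.15
ee_pos: [0.5525, 0.2664, 0.0239]
eef_rot: [0.386, -3.108, 0.003]
ft_force: [-39.9, -17.8, 32.3]
gripper_width: 0.0481
gripper_force: 50.3
```

Request:
jog_arm([
  [45, [0.1, 0, 0], [0, 0.03, 0]],
  [45, [0.2, 0, 0], [0, 0.03, 0]],
  [45, [0.2, 0, 0], [0, 0.03, 0]],
  [58, [0.2, 0, 0], [0, 0.03, 0]],
  [58, [0.2, 0, 0], [0, 0.03, 0]],
  [58, [0.2, 0, 0.03], [0, 0.03, 0]],
  [58, [0.2, 0, 0.05], [0, 0.03, 0]],
  [58, [0.2, 0, 0.05], [0, 0.03, 0]],
])

```text
time_s: 17.95
ee_pos: [0.5487, 0.2657, 0.019]
eef_rot: [0.384, -3.115, -0.002]
ft_force: [0.0, 0.2, -0.1]
gripper_width: 0.0579
gripper_force: 0.0
```

Request:
jog_arm([
  [45, [0, 0, 0], [0, 0, 0]],
  [45, [0, 0, 0], [0, 0, 0]],
  [45, [0, 0, 0], [0, 0, 0]],
  [45, [0, 0, 0], [0, 0, 0]],
  [45, [0, 0, -0.013], [0, -0.02, 0]],
  [45, [0, 0, -0.013], [0, -0.02, 0]],
  [45, [0, 0, -0.013], [0, -0.02, 0]],
], newtons=110)

```text
time_s: 18.65
ee_pos: [0.5481, 0.2652, 0.0205]
eef_rot: [-0.383, 3.106, 0.004]
ft_force: [-1.9, -2.6, 1.0]
gripper_width: 0.047
gripper_force: 88.3
```

Request:
jog_arm([
  [45, [-0.02, 0, 0], [0, 0, 0]],
  [45, [-0.04, 0, 0], [0, 0, 0]],
  [45, [-0.06, 0, 0], [0, 0, 0]],
  [45, [-0.06, 0, 0], [0, 0, 0]],
])

```text
time_s: 19.05
ee_pos: [0.5547, 0.2668, 0.0206]
eef_rot: [-0.384, 3.106, 0.004]
ft_force: [-0.5, -4.2, 0.2]
gripper_width: 0.0472
gripper_force: 88.2
```

Moving freely now, with only the catch's side force.

Request:
jog_arm([
  [45, [-0.02, 0, 0], [0, 0, 0]],
  [45, [-0.04, 0, 0], [0, 0, 0]],
  [45, [-0.06, 0, 0], [0, 0, 0]],
  [45, [-0.06, 0, 0], [0, 0, 0]],
])

```text
time_s: 19.45
ee_pos: [0.5608, 0.2682, 0.0207]
eef_rot: [-0.383, 3.105, 0.004]
ft_force: [-0.3, -5.1, -1.1]
gripper_width: 0.0468
gripper_force: 88.1
```

Request:
jog_arm([
  [45, [-0.02, 0, 0], [0, 0, 0]],
  [45, [-0.04, 0, 0], [0, 0, 0]],
  [45, [-0.04, 0, 0], [0, 0, 0]],
])

```text
time_s: 19.75
ee_pos: [0.5649, 0.2694, 0.0209]
eef_rot: [-0.383, 3.104, 0.004]
ft_force: [1.6, -5.6, -2.1]
gripper_width: 0.0464
gripper_force: 88.0
```

```bash
python3 - <<'E'
from h import *
o=r.get_obs();p=o['ee_pos'];print(p,o['ft_force'],.9697*p[0]+.2442*p[1]-.571,-.2442*p[0]+.9697*p[1]-.1231)
E
```

```text
[0.56492855 0.26938111 0.0208622 ] [ 1.575209   -5.63975614 -2.14987951] 0.042594082845264336 0.00016331358582401256
```

Request:
jog_arm([
  [45, [-0.02, 0, 0.003], [0, 0, 0]],
  [45, [-0.04, 0, 0.003], [0, 0, 0]],
  [45, [-0.06, 0, 0.003], [0, 0, 0]],
  [45, [-0.06, 0, 0.003], [0, 0, 0]],
])

```text
time_s: 20.15
ee_pos: [0.5704, 0.2709, 0.0208]
eef_rot: [-0.383, 3.105, 0.004]
ft_force: [0.9, -5.5, -0.8]
gripper_width: 0.0465
gripper_force: 88.2
```

Request:
jog_arm([
  [45, [-0.02, 0, 0], [0, 0, 0]],
  [45, [-0.03, 0, 0], [0, 0, 0]],
  [45, [-0.04, 0, 0], [0, 0, 0]],
  [45, [-0.04, 0, 0], [0, 0, 0]],
])

```text
time_s: 20.55
ee_pos: [0.574, 0.2719, 0.0208]
eef_rot: [-0.383, 3.105, 0.004]
ft_force: [1.1, -4.1, -0.4]
gripper_width: 0.0469
gripper_force: 88.2
```

Request:
jog_arm([
  [45, [-0.01, 0, 0], [0, 0, 0]],
  [45, [-0.02, 0, 0], [0, 0, 0]],
  [45, [-0.03, 0, 0], [0, 0, 0]],
  [45, [-0.03, 0, 0], [0, 0, 0]],
])

```text
time_s: 20.95
ee_pos: [0.5769, 0.2726, 0.0208]
eef_rot: [-0.383, 3.105, 0.004]
ft_force: [0.0, -4.8, -1.1]
gripper_width: 0.0467
gripper_force: 88.2
```

Request:
jog_arm([
  [45, [-0.01, 0, 0], [0, 0, 0]],
  [45, [-0.02, 0, 0], [0, 0, 0]],
  [45, [-0.02, 0, 0], [0, 0, 0]],
])

```text
time_s: 21.25
ee_pos: [0.5788, 0.2731, 0.0208]
eef_rot: [-0.383, 3.105, 0.004]
ft_force: [1.2, -4.1, -1.3]
gripper_width: 0.0468
gripper_force: 88.2
```

Request:
jog_arm([
  [45, [-0.01, 0, 0], [0, 0, 0]],
  [45, [-0.02, 0, 0], [0, 0, 0]],
  [45, [-0.03, 0, 0], [0, 0, 0]],
  [45, [-0.03, 0, 0], [0, 0, 0]],
])

```text
time_s: 21.65
ee_pos: [0.5822, 0.2739, 0.0211]
eef_rot: [-0.383, 3.104, 0.005]
ft_force: [2.3, -4.5, -0.6]
gripper_width: 0.0466
gripper_force: 88.2
```

Request:
jog_arm([
  [45, [-0.01, 0, 0], [0, 0, 0]],
  [45, [-0.02, 0, 0], [0, 0, 0]],
  [45, [-0.02, 0, 0], [0, 0, 0]],
])

```text
time_s: 21.95
ee_pos: [0.5839, 0.2744, 0.021]
eef_rot: [-0.383, 3.105, 0.004]
ft_force: [2.7, -3.9, -0.5]
gripper_width: 0.0466
gripper_force: 88.2
```

Request:
jog_arm([
  [45, [-0.01, 0, 0], [0, 0, 0]],
  [45, [-0.02, 0, 0], [0, 0, 0]],
  [45, [-0.02, 0, 0], [0, 0, 0]],
])

```text
time_s: 22.25
ee_pos: [0.5856, 0.2748, 0.0209]
eef_rot: [-0.383, 3.105, 0.004]
ft_force: [2.8, -3.7, -0.9]
gripper_width: 0.0466
gripper_force: 88.2
```

Request:
jog_arm([
  [45, [-0.01, 0, 0], [0, 0, 0]],
  [45, [-0.02, 0, 0], [0, 0, 0]],
  [45, [-0.02, 0, 0], [0, 0, 0]],
])

```text
time_s: 22.55
ee_pos: [0.5875, 0.2754, 0.0209]
eef_rot: [-0.383, 3.105, 0.004]
ft_force: [1.5, -2.8, 0.3]
gripper_width: 0.0467
gripper_force: 88.2
```

Request:
jog_arm([
  [45, [-0.01, 0, 0], [0, 0, 0]],
  [45, [-0.015, 0, 0], [0, 0, 0]],
  [45, [-0.015, 0, 0], [0, 0, 0]],
])

```text
time_s: 22.85
ee_pos: [0.5889, 0.2757, 0.0209]
eef_rot: [-0.383, 3.105, 0.004]
ft_force: [1.3, -3.2, -0.5]
gripper_width: 0.0468
gripper_force: 88.2
```

Request:
jog_arm([
  [45, [-0.01, 0, 0], [0, 0, 0]],
  [45, [-0.015, 0, 0], [0, 0, 0]],
  [45, [-0.015, 0, 0], [0, 0, 0]],
])

```text
time_s: 23.15
ee_pos: [0.5903, 0.2761, 0.0209]
eef_rot: [-0.383, 3.105, 0.004]
ft_force: [2.0, -2.8, -0.3]
gripper_width: 0.0469
gripper_force: 88.2
```

Request:
jog_arm([
  [45, [-0.01, 0, 0], [0, 0, 0]],
  [45, [-0.01, 0, 0], [0, 0, 0]],
])

```text
time_s: 23.35
ee_pos: [0.5913, 0.2763, 0.021]
eef_rot: [-0.383, 3.105, 0.004]
ft_force: [1.3, -2.9, -1.5]
gripper_width: 0.0466
gripper_force: 88.2
```

Request:
jog_arm([
  [45, [-0.01, 0, 0], [0, 0, 0]],
  [45, [-0.01, 0, 0], [0, 0, 0]],
])

```text
time_s: 23.55
ee_pos: [0.5923, 0.2765, 0.021]
eef_rot: [-0.383, 3.105, 0.004]
ft_force: [1.4, -2.1, -1.3]
gripper_width: 0.0469
gripper_force: 88.2
```

Request:
jog_arm([
  [45, [-0.01, 0, 0], [0, 0, 0]],
  [45, [-0.01, 0, 0], [0, 0, 0]],
])

```text
time_s: 23.75
ee_pos: [0.5931, 0.2769, 0.0209]
eef_rot: [-0.383, 3.106, 0.005]
ft_force: [0.4, -2.4, -1.1]
gripper_width: 0.0466
gripper_force: 88.2
```

Request:
jog_arm([
  [45, [-0.01, 0, 0], [0, 0, 0]],
  [45, [-0.01, 0, 0], [0, 0, 0]],
])

```text
time_s: 23.95
ee_pos: [0.5938, 0.277, 0.0209]
eef_rot: [-0.384, 3.106, 0.004]
ft_force: [-0.2, -2.5, -0.3]
gripper_width: 0.0463
gripper_force: 88.2
```

Request:
jog_arm([
  [45, [-0.01, 0, 0], [0, 0, 0]],
  [45, [-0.01, 0, 0], [0, 0, 0]],
])

```text
time_s: 24.15
ee_pos: [0.5946, 0.2772, 0.0209]
eef_rot: [-0.384, 3.107, 0.004]
ft_force: [-1.5, -1.2, 0.0]
gripper_width: 0.0467
gripper_force: 88.3
```

Request:
jog_arm([
  [45, [-0.01, 0, 0], [0, 0, 0]],
  [45, [-0.01, 0, 0], [0, 0, 0]],
])

```text
time_s: 24.35
ee_pos: [0.5952, 0.2774, 0.0209]
eef_rot: [-0.384, 3.107, 0.004]
ft_force: [-4.3, -2.0, 1.4]
gripper_width: 0.0465
gripper_force: 88.5
```

Request:
jog_arm([
  [45, [-0.01, 0, 0], [0, 0, 0]],
  [45, [-0.01, 0, 0], [0, 0, 0]],
])

```text
time_s: 24.55
ee_pos: [0.5955, 0.2775, 0.0209]
eef_rot: [-0.384, 3.109, 0.004]
ft_force: [-6.3, -2.8, 3.7]
gripper_width: 0.0468
gripper_force: 88.7
```

Request:
jog_arm([
  [45, [0.01, 0, 0.005], [0, 0.02, 0]],
  [45, [0.01, 0, 0.005], [0, 0.02, 0]],
  [60, [0.01, 0, 0.005], [0, 0.02, 0]],
  [62, [0.01, 0, 0.005], [0, 0.02, 0]],
  [62, [0.01, 0, 0.005], [0, 0.02, 0]],
  [64, [0.01, 0, -0.2], [0, 0.02, 0]],
  [85, [0.01, 0, -0.5], [0, 0.02, 0]],
  [85, [0.4, 0, -0.9], [0, 0.02, 0]],
  [85, [0.8, 0, -1], [0, 0.02, 0]],
  [85, [0.8, 0, -1], [0, 0.02, 0]],
])

```text
time_s: 25.55
ee_pos: [0.514, 0.2574, 0.122]
eef_rot: [0.386, -3.114, -0.002]
ft_force: [0.4, 0.2, 0.1]
gripper_width: 0.0851
gripper_force: 0.0
```

```bash
python3 - <<'E'
from h import *
w=wsnap('l.png');o=r.get_obs();print(o['ee_pos'],o['ft_force'])
print([(round(d['score'],2),np.round(d['point'],4).tolist()) for d in r.place_of('wrist','cap')[:2]])
P=cv2.resize(w['pixels'][170:370,200:460,::-1],None,fx=3,fy=3,interpolation=cv2.INTER_CUBIC);cv2.imwrite('pics/l.png',P)
E
```

```text
[0.51674737 0.25788436 0.12150572] [8.18508497e-01 7.87437696e-04 9.06030134e-01]
[(0.8, [0.5882, 0.2735, 0.007])]
```

View pics/l.png

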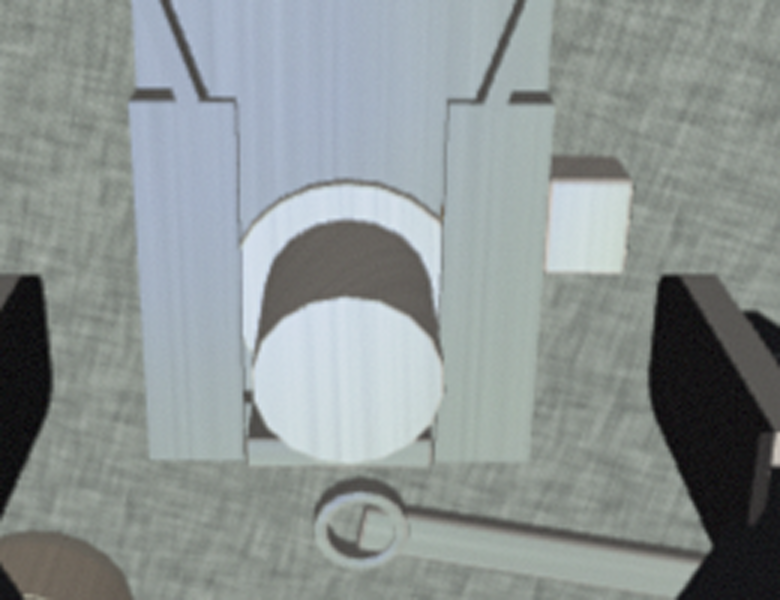

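The cap lies flat under the lips with its top at crop (347,380) and the stop's top face just beyond at row 450, apparently touching. A numeric check follows.

```bash
python3 - <<'E'
from h import *
w=wsnap()
h=lambda c,z:(lambda p:(round((.9697*p[0]+.2442*p[1]-.571)*1e3,1),round((-.2442*p[0]+.9697*p[1]-.1231)*1e3,1)))(bp(w,(200+c[0]/3,170+c[1]/3),z,w['Rw'],w['o']))
print('brim rear',h((345,181),.013),'mouth',h((222,100),.0195),h((462,101),.0195),'end',h((200,460),.0195),h((500,461),.0195))
print('stop top front/back',h((340,437),.032),h((340,465),.032),'front foot',h((252,398),.008),h((252,437),.032), 'captop c',h((347,381),.058))
o=r.get_obs()
print('dial',rel([.497,-.257,.2],down(0)))
print(o['qpos'].round(2))
E
```

```text
brim rear (np.float64(35.3), np.float64(-0.1)) mouth (np.float64(8.7), np.float64(-33.3)) (np.float64(9.0), np.float64(31.5)) end (np.float64(124.7), np.float64(-44.4)) (np.float64(125.2), np.float64(46.9))
stop top front/back (np.float64(107.1), np.float64(-1.6)) (np.float64(116.7), np.float64(-1.7)) front foot (np.float64(110.8), np.float64(-29.1)) (np.float64(107.0), np.float64(-26.9)) captop c (np.float64(70.7), np.float64(0.4))
dial (array([ 1.468, -4.941, -0.799]), array([ 0.001, -0.001,  0.313]))
[ 0.27  0.38  1.58  0.    1.18 -1.55]
```

The stop face at about 102 mm and the cap centre at about 66 mm agree, so it is touching. On to the dial.

Request:
jog_arm([
  [85, [0.1, 0, -0.45], [0, 0, 0]],
  [85, [0.15, -0.1, -0.9], [0, 0, 0]],
  [85, [0.15, -0.5, -1], [0, 0, 0]],
  [85, [0.15, -1, -1], [0, 0, 0]],
  [85, [0.15, -1, -1], [0, 0, 0]],
])

```text
time_s: 26.2
ee_pos: [0.5317, 0.1519, 0.22]
eef_rot: [0.376, -3.118, 0.003]
ft_force: [0.3, -0.0, -0.6]
gripper_width: 0.0849
gripper_force: 0.0
```

Request:
jog_arm([
  [85, [0, -0.5, -0.4], [0, 0, 0.1]],
  [85, [0, -1, -0.4], [0, 0, 0.2]],
  [85, [0, -1, -0.4], [0, 0, 0.31]],
])

```text
time_s: 26.5
ee_pos: [0.5558, 0.0559, 0.2605]
eef_rot: [-0.008, -3.141, 0.003]
ft_force: [-1.5, 0.0, -0.7]
gripper_width: 0.0853
gripper_force: 0.0
```

Request:
jog_arm([
  [85, [0, -0.5, 0], [0, 0, 0]],
  [85, [0, -1, 0], [0, 0, 0]],
  [85, [0, -1, 0], [0, 0, 0]],
])

```text
time_s: 26.8
ee_pos: [0.5542, -0.0459, 0.2586]
eef_rot: [-0.007, -3.138, 0.003]
ft_force: [-0.0, 0.2, -0.1]
gripper_width: 0.0848
gripper_force: 0.0
```

Request:
jog_arm([
  [85, [0, -0.5, 0], [0, 0, 0]],
  [85, [0, -1, 0], [0, 0, 0]],
  [85, [0, -1, 0], [0, 0, 0]],
])

```text
time_s: 27.1
ee_pos: [0.554, -0.1455, 0.2584]
eef_rot: [-0.006, -3.138, 0.002]
ft_force: [-0.2, 0.4, 0.2]
gripper_width: 0.0851
gripper_force: 0.0
```

```bash
python3 - <<'E'
from h import *
o=r.get_obs();print(o['ee_pos'],o['qpos'].round(2),rel([.475,-.257,.23],down(0)))
E
```

```text
[ 0.5540473  -0.14548326  0.25837955] [-0.45  0.27  1.39 -0.    1.48 -2.02] (array([ 0.785, -1.118,  0.289]), array([-0.002, -0.005, -0.005]))
```

Request:
jog_arm([
  [85, [0.4, -0.5, 0], [0, 0, 0]],
  [85, [0.78, -1, 0], [0, 0, 0]],
  [85, [0.78, -1, 0], [0, 0, 0]],
  [85, [0.78, -1, 0], [0, 0, 0]],
])

```text
time_s: 27.5
ee_pos: [0.4746, -0.2422, 0.2594]
eef_rot: [-0.003, -3.138, -0.0]
ft_force: [0.3, 0.3, 0.9]
gripper_width: 0.0848
gripper_force: 0.0
```

```bash
python3 - <<'E'
from h import *
w=wsnap();o=r.get_obs();print(o['ee_pos'],o['eef_rot'],o['qpos'].round(2))
for t in ('dial_grip','mark','thermostat'):print(t,[(round(d['score'],2),np.round(d['point'],4).tolist()) for d in r.place_of('wrist',t)[:2]])
P=w['pixels'][:,:,::-1];cv2.imwrite('pics/m.png',P)
E
```

```text
[ 0.47559409 -0.24073279  0.25948483] [-1.11940007e-03 -3.13844070e+00 -1.88800988e-03] [-0.68  0.2   1.48 -0.    1.46 -2.25]
dial_grip [(0.67, [0.4945, -0.2557, 0.0834])]
mark [(0.85, [0.5274, -0.2213, 0.0535])]
thermostat [(0.88, [0.4929, -0.2571, -0.0012])]
```

View pics/m.png

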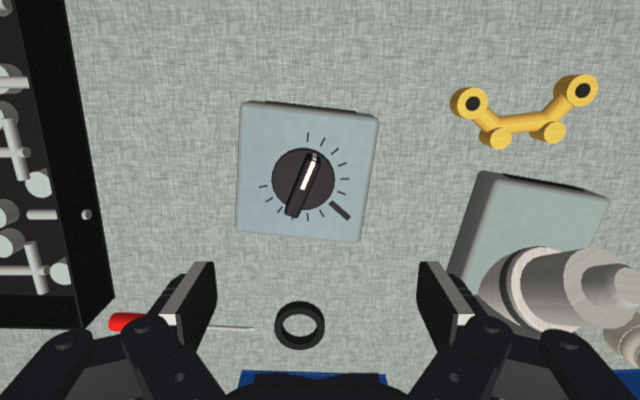

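The dial's axis is at about (303,180), with its white line going to (315,153), up and right. The long mark is at (341,210). I've now viewed more pictures than the ten allowed, so from here on I only measure numerically.

```bash
cat >> h.py <<'E'
def dial(box=(265,345,140,225),thr=200,c=(.4955,-.2565)):
    w=wsnap();x0,x1,y0,y1=box
    m=(w['pixels'][y0:y1,x0:x1].min(2)>thr).astype(np.uint8)
    n,l,st,ce=cv2.connectedComponentsWithStats(m)
    for i in range(1,n):
        if st[i,4]<15: continue
        ys,xs=np.nonzero(l==i);Q=np.array([bp(w,(x0+x,y0+y),.094,w['Rw'],w['o'])[:2] for x,y in zip(xs,ys)])
        mu=Q.mean(0);d=np.linalg.svd(Q-mu)[2][0];t=(Q-mu)@d
        a,b=mu+d*t.min(),mu+d*t.max(); print(st[i],'ends',a.round(4),b.round(4),'axis deg',np.degrees(np.arctan2(d[1],d[0])).round(1))
    return w
E
python3 - <<'E'
from h import *
w=dial()
f=lambda p,z:bp(w,p,z,w['Rw'],w['o']).round(4)
print('mark',f((341,210),.05),f((332,202),.05),f((351,219),.05))
for p in ((240,101),(378,116),(361,242),(236,230)): print(f(p,.05))
E
```

```text
[ 32  19  15  28 117] ends [ 0.4677 -0.2448] [ 0.4946 -0.2561] axis deg -22.8
mark [ 0.5358 -0.21    0.05  ] [ 0.5261 -0.2205  0.05  ] [ 0.5468 -0.1982  0.05  ]
[ 0.4157 -0.3178  0.05  ]
[ 0.4304 -0.1738  0.05  ]
[ 0.5759 -0.1854  0.05  ]
[ 0.561  -0.3317  0.05  ]
```

```bash
python3 - <<'E'
from h import *
print(rel([.4946,-.256,.11],down(-22.8)))
E
```

```text
(array([-0.185, -0.174,  1.497]), array([ 0.001, -0.004,  0.512]))
```

Request:
jog_arm([
  [85, [-0.18, -0.17, 0.3], [0, 0, 0.17]],
  [85, [-0.18, -0.17, 0.6], [0, 0, 0.34]],
  [85, [-0.18, -0.17, 0.9], [0, 0, 0.51]],
  [85, [-0.18, -0.17, 1], [0, 0, 0.51]],
  [85, [-0.18, -0.17, 1], [0, 0, 0.51]],
])

```text
time_s: 28.25
ee_pos: [0.4929, -0.2555, 0.1585]
eef_rot: [-0.613, -3.075, -0.002]
ft_force: [-0.1, -0.0, -0.3]
gripper_width: 0.085
gripper_force: 0.0
```

```bash
python3 - <<'E'
from h import *
w=dial((200,440,60,300),200)
print(r.get_obs()['ee_pos'],rel([.4946,-.256,.068],down(-22.8)))
print([(round(d['score'],2),np.round(d['point'],4).tolist()) for d in r.place_of('wrist','dial_grip')[:2]])
E
```

```text
[114 104   6  42 214] ends [ 0.4675 -0.245 ] [ 0.4946 -0.2561] axis deg -22.2
[ 0.4937019  -0.25634833  0.16013863] (array([-0.01 ,  0.007,  0.921]), array([-0.001, -0.004,  0.005]))
[(0.9, [0.4939, -0.2559, 0.0824])]
```

Two heights agree on the dial. Going down to grip the bar.

Request:
jog_arm([
  [85, [-0.01, 0, 0.3], [0, 0, 0]],
  [85, [-0.01, 0, 0.6], [0, 0, 0]],
  [85, [-0.01, 0, 0.8], [0, 0, 0]],
  [85, [-0.01, 0, 0.9], [0, 0, 0]],
  [40, [-0.01, 0, 0.9], [0, 0, 0]],
  [20, [-0.01, 0, 0.9], [0, 0, 0]],
  [10, [-0.01, 0, 0.9], [0, 0, 0]],
  [10, [-0.01, 0, 0.9], [0, 0, 0]],
  [10, [-0.01, 0, 0.9], [0, 0, 0]],
  [10, [-0.01, 0, 0.9], [0, 0, 0]],
], newtons=40)

```text
time_s: 29.35
ee_pos: [0.494, -0.2575, 0.0703]
eef_rot: [-0.621, -3.077, 0.001]
ft_force: [-0.3, 0.8, 0.5]
gripper_width: 0.0098
gripper_force: 0.0
```

Request:
jog_arm([
  [0, [0, 0, 0], [0, 0, 0]],
  [0, [0, 0, 0], [0, 0, 0]],
  [0, [0, 0, 0], [0, 0, 0]],
])

```text
time_s: 29.65
ee_pos: [0.4938, -0.2573, 0.0699]
eef_rot: [-0.621, -3.076, 0.0]
ft_force: [0.3, -0.5, 0.1]
gripper_width: 0.0
gripper_force: 0.0
```

```bash
python3 - <<'E'
from h import *
w=dial((150,490,60,399),200)
print(r.get_obs()['ee_pos'],r.get_obs()['ft_force'],r.get_obs()['wrist_torque'])
for t in ('dial_grip','thermostat'): print([(round(d['score'],2),np.round(d['point'],4).tolist()) for d in r.place_of('top',t)[:2]],[(round(d['score'],2),np.round(d['point'],4).tolist()) for d in r.place_of('wrist',t)[:2]])
E
```

```text
[165 138   9   2  17] ends [ 0.4653 -0.2421] [ 0.4639 -0.2452] axis deg -114.1
[165 145   9  42 377] ends [ 0.4673 -0.2448] [ 0.4852 -0.2522] axis deg -22.6
[153 231   9   9  34] ends [ 0.5034 -0.2668] [ 0.5089 -0.2653] axis deg 14.8
[172 231   8   9  31] ends [ 0.5074 -0.2577] [ 0.5106 -0.262 ] axis deg -53.5
[ 0.49380567 -0.25735404  0.06987454] [-0.26086002  0.5031061  -0.23169964] [-0.01083716  0.03097503  0.0052049 ]
[(0.8, [0.4969, -0.2572, 0.0806])] [(0.56, [0.4938, -0.2573, 0.087])]
[(0.65, [0.4959, -0.2583, -0.0009]), (0.38, [0.6733, 0.37, 0.0037])] [(0.76, [0.493, -0.2557, 0.0016])]
```

Request:
jog_arm([
  [0, [0, 0, 0], [0, 0, 0.15]],
  [0, [0, 0, 0], [0, 0, 0.3]],
  [0, [0, 0, 0], [0, 0, 0.4]],
  [0, [0, 0, 0], [0, 0, 0.4]],
], newtons=60)

```text
time_s: 30.3
ee_pos: [0.4938, -0.2574, 0.0699]
eef_rot: [-1.096, -2.941, 0.001]
ft_force: [0.1, 0.2, -0.6]
gripper_width: 0.0001
gripper_force: 0.0
```

```bash
python3 - <<'E'
from h import *
w=dial((150,490,60,399),200)
o=r.get_obs();print(o['ee_pos'],o['ft_force'],o['wrist_torque'],o['gripper_width'],o['gripper_force'],rel(o['ee_pos'],down(-22.8)))
E
```

```text
[145 146  22  41 367] ends [ 0.4673 -0.2447] [ 0.4856 -0.2522] axis deg -22.5
[153 231   9   9  34] ends [ 0.4999 -0.2693] [ 0.5056 -0.2697] axis deg -3.2
[172 231   8   9  29] ends [ 0.5081 -0.2671] [ 0.5065 -0.2619] axis deg 106.2
[ 0.49380602 -0.25735822  0.06989392] [-0.48092266  0.87911239  0.03246296] [-0.02856526  0.01350956  0.05647138] 0.00011360000335172687 0.0 (array([0., 0., 0.]), array([-0.002, -0.004, -0.398]))
```

Request:
jog_arm([
  [0, [0, 0, -0.2], [0, 0, 0]],
  [0, [0, 0, -0.4], [0, 0, -0.2]],
  [0, [0, 0, -0.4], [0, 0, -0.4]],
  [0, [0, 0, -0.4], [0, 0, -0.4]],
])

```text
time_s: 30.75
ee_pos: [0.4943, -0.2577, 0.1106]
eef_rot: [-0.615, -3.079, 0.002]
ft_force: [0.7, -0.3, 0.4]
gripper_width: 0.0001
gripper_force: 0.0
```

Request:
jog_arm([
  [0, [0, 0, 0.05], [0, 0, 0]],
  [0, [0, 0, 0.1], [0, 0, 0]],
  [0, [0, 0, 0.13], [0, 0, 0]],
  [0, [0, 0, 0.15], [0, 0, 0]],
  [0, [0, 0, 0.17], [0, 0, 0]],
  [0, [0, 0, 0.18], [0, 0, 0]],
], newtons=40)

```text
time_s: 31.35
ee_pos: [0.4938, -0.2573, 0.0916]
eef_rot: [-0.621, -3.076, 0.0]
ft_force: [-0.5, 0.5, -0.1]
gripper_width: 0.0001
gripper_force: 0.0
```

```bash
python3 - <<'E'
from h import *
w=dial((150,490,60,399),200)
o=r.get_obs();print(o['ee_pos'],o['ft_force'],o['gripper_width'],rel(o['ee_pos'],down(-22.8)))
# brightness of a column profile across the image centre, bar vs. fingers
g=cv2.cvtColor(w['pixels'],cv2.COLOR_RGB2GRAY)
for y in range(150,330,12): print(y,g[y,240:400:8].tolist())
E
```

```text
[165 130   8  56 444] ends [ 0.4672 -0.2447] [ 0.4945 -0.2562] axis deg -22.7
[153 231   9   9  34] ends [ 0.516  -0.2729] [ 0.5224 -0.2712] axis deg 14.8
[172 231   8   9  31] ends [ 0.5206 -0.2624] [ 0.5243 -0.2674] axis deg -53.5
[ 0.49375586 -0.25729264  0.09155108] [ 0.05962573  0.70696564 -0.05060399] -0.00026880198185006543 (array([0., 0., 0.]), array([-0.001, -0.004, -0.001]))
150 [174, 172, 178, 176, 176, 175, 176, 117, 177, 177, 179, 177, 173, 178, 59, 176, 172, 177, 179, 175]
162 [174, 172, 175, 176, 176, 175, 173, 176, 176, 178, 177, 175, 175, 177, 177, 177, 176, 171, 177, 175]
174 [173, 171, 170, 172, 174, 173, 14, 55, 60, 19, 126, 23, 60, 42, 145, 177, 110, 173, 178, 178]
186 [172, 173, 172, 175, 165, 58, 59, 56, 22, 17, 211, 13, 61, 62, 60, 45, 175, 176, 176, 138]
198 [169, 173, 172, 174, 55, 58, 58, 62, 25, 49, 253, 61, 61, 63, 63, 59, 44, 176, 176, 174]
210 [170, 171, 170, 40, 57, 57, 59, 59, 27, 51, 253, 59, 64, 61, 58, 61, 60, 173, 176, 174]
222 [165, 166, 170, 40, 56, 57, 58, 58, 23, 50, 253, 55, 62, 60, 59, 59, 59, 179, 176, 178]
234 [171, 168, 170, 161, 55, 54, 55, 58, 24, 51, 253, 56, 62, 59, 57, 60, 57, 176, 60, 179]
246 [168, 171, 171, 173, 49, 55, 56, 55, 57, 61, 206, 68, 58, 56, 59, 56, 175, 177, 176, 84]
258 [173, 170, 148, 172, 169, 158, 51, 36, 104, 97, 57, 106, 37, 48, 53, 176, 100, 175, 177, 175]
270 [167, 168, 167, 170, 168, 120, 52, 54, 106, 78, 49, 105, 49, 55, 174, 177, 177, 178, 178, 176]
282 [168, 171, 168, 170, 171, 158, 28, 28, 105, 60, 42, 105, 29, 30, 114, 177, 174, 177, 177, 177]
294 [170, 170, 171, 171, 171, 29, 29, 27, 27, 164, 109, 32, 28, 27, 24, 177, 177, 176, 180, 174]
306 [32, 25, 171, 169, 26, 28, 30, 27, 28, 55, 65, 26, 28, 29, 27, 29, 183, 157, 24, 32]
318 [29, 43, 24, 26, 28, 28, 28, 32, 26, 52, 63, 30, 32, 26, 28, 27, 31, 27, 38, 27]
```

Row profile: the shut fingertips start at about image row 252. A tip at the TCP would hide everything below row 223, so the real tips stand some 25 to 30 mm behind the reported TCP. I will grip the bar lower.

Request:
jog_arm([
  [60, [0, 0, -0.2], [0, 0, 0]],
  [85, [0, 0, -0.2], [0, 0, 0]],
  [85, [0, 0, -0.2], [0, 0, 0]],
  [85, [0, 0, -0.2], [0, 0, 0]],
  [85, [0, 0, 0], [0, 0, 0]],
  [85, [0, 0, 0.2], [0, 0, 0]],
  [85, [0, 0, 0.35], [0, 0, 0]],
  [85, [0, 0, 0.45], [0, 0, 0]],
  [85, [0, 0, 0.45], [0, 0, 0]],
])

```text
time_s: 32.3
ee_pos: [0.4926, -0.2564, 0.045]
eef_rot: [-0.621, -3.073, -0.002]
ft_force: [0.0, 0.1, -0.2]
gripper_width: 0.0851
gripper_force: 0.0
```

Request:
jog_arm([
  [40, [0, 0, 0], [0, 0, 0]],
  [20, [0, 0, 0], [0, 0, 0]],
  [10, [0, 0, 0], [0, 0, 0]],
  [10, [0, 0, 0], [0, 0, 0]],
  [10, [0, 0, 0], [0, 0, 0]],
  [10, [0, 0, 0], [0, 0, 0]],
], newtons=40)

```text
time_s: 32.9
ee_pos: [0.4945, -0.2565, 0.0477]
eef_rot: [-0.621, -3.078, -0.001]
ft_force: [1.2, 5.5, 5.5]
gripper_width: 0.0154
gripper_force: 41.9
```

Request:
jog_arm([
  [10, [0, 0, 0], [0, 0, 0.15]],
  [10, [0, 0, 0], [0, 0, 0.3]],
  [10, [0, 0, 0], [0, 0, 0.45]],
  [10, [0, 0, 0], [0, 0, 0.6]],
  [10, [0, 0, 0], [0, 0, 0.75]],
  [10, [0, 0, 0], [0, 0, 0.9]],
  [10, [0, 0, 0], [0, 0, 0.9]],
])

```text
time_s: 33.6
ee_pos: [0.4952, -0.2556, 0.0477]
eef_rot: [-1.653, -2.67, -0.003]
ft_force: [5.3, 7.0, 4.5]
gripper_width: 0.015
gripper_force: 41.8
```

```bash
python3 - <<'E'
from h import *
w=dial((150,490,60,399),200)
o=r.get_obs();print(o['ee_pos'],o['ft_force'],o['gripper_width'],rel(o['ee_pos'],down(-22.8-109.5)))
E
```

```text
[163 156  10   2  20] ends [ 0.4794 -0.2269] [ 0.4824 -0.2254] axis deg 26.5
[162 164  11  70 684] ends [ 0.4822 -0.2289] [ 0.4952 -0.2553] axis deg -63.7
[130 230  10  10  42] ends [ 0.4822 -0.2594] [ 0.4867 -0.2619] axis deg -29.2
[193 230  10  10  46] ends [ 0.5057 -0.2478] [ 0.5052 -0.2529] axis deg -94.7
[ 0.49520654 -0.2555756   0.04767473] [3.47040012 6.93811323 4.49736994] 0.014895327733395369 (array([0., 0., 0.]), array([-1.000e-03, -3.000e-03,  1.532e+00]))
```

Request:
jog_arm([
  [10, [0, 0, 0], [0, 0, 0.15]],
  [10, [0, 0, 0], [0, 0, 0.3]],
  [10, [0, 0, 0], [0, 0, 0.45]],
  [10, [0, 0, 0], [0, 0, 0.6]],
  [10, [0, 0, 0], [0, 0, 0.75]],
  [10, [0, 0, 0], [0, 0, 0.75]],
])

```text
time_s: 34.25
ee_pos: [0.4962, -0.2554, 0.0477]
eef_rot: [-2.357, -2.075, -0.004]
ft_force: [8.9, 8.0, 1.5]
gripper_width: 0.0151
gripper_force: 41.6
```

Request:
jog_arm([
  [10, [0, 0, 0], [0, 0, 0.15]],
  [10, [0, 0, 0], [0, 0, 0.3]],
  [10, [0, 0, 0], [0, 0, 0.45]],
  [10, [0, 0, 0], [0, 0, 0.6]],
  [10, [0, 0, 0], [0, 0, 0.7]],
  [10, [0, 0, 0], [0, 0, 0.76]],
  [10, [0, 0, 0], [0, 0, 0.76]],
  [10, [0, 0, 0], [0, 0, 0.76]],
])

```text
time_s: 35.05
ee_pos: [0.4972, -0.2557, 0.0477]
eef_rot: [-2.862, -1.295, -0.006]
ft_force: [11.1, 7.8, 0.2]
gripper_width: 0.0149
gripper_force: 41.2
```

```bash
python3 - <<'E'
from h import *
w=dial((150,490,60,399),200)
o=r.get_obs();print(o['ee_pos'],o['ft_force'],o['gripper_width'],rel(o['ee_pos'],down(-22.8-109.5)))
E
```

```text
[162 155  10   2  18] ends [ 0.5173 -0.2299] [ 0.5198 -0.2321] axis deg -41.3
[162 164  10  70 685] ends [ 0.5163 -0.2335] [ 0.497  -0.2557] axis deg -131.1
[130 230  10   9  41] ends [ 0.4882 -0.2452] [ 0.4879 -0.2502] axis deg -93.4
[194 230   9   9  38] ends [ 0.5079 -0.2626] [ 0.5034 -0.264 ] axis deg -162.3
[ 0.49713759 -0.25570419  0.04770506] [12.02419861  7.68591338  0.19239563] 0.015549139859812667 (array([0., 0., 0.]), array([ 0.001, -0.005,  0.022]))
```

Request:
jog_arm([
  [10, [0, 0, 0], [0, 0, 0.025]],
  [10, [0, 0, 0], [0, 0, 0.025]],
  [40, [0, 0, 0], [0, 0, 0.025]],
  [85, [0, 0, 0], [0, 0, 0.025]],
  [85, [0, 0, 0], [0, 0, 0.025]],
  [85, [0, 0, 0], [0, 0, 0.025]],
  [85, [0, 0, -0.4], [0, 0, 0.025]],
  [85, [0, 0, -0.8], [0, 0, 0.025]],
  [85, [0, 0, -1], [0, 0, 0.025]],
  [85, [0, 0, -1], [0, 0, 0.025]],
])

```text
time_s: 36.1
ee_pos: [0.4958, -0.2591, 0.1506]
eef_rot: [2.87, 1.265, 0.001]
ft_force: [0.3, 0.3, -0.5]
gripper_width: 0.0851
gripper_force: 0.0
```

```bash
python3 - <<'E'
from h import *
w=dial((200,440,60,300),200)
f=lambda p,z:bp(w,p,z,w['Rw'],w['o'])
g=cv2.cvtColor(w['pixels'],cv2.COLOR_RGB2GRAY)
# long mark: largest thin dark blob on the box top, 42-60 mm from axis
c=np.array([.4955,-.256]);m=np.zeros_like(g)
for y in range(60,330):
    for x in range(150,490):
        if g[y,x]<100:
            q=f((x,y),.05)[:2]-c
            if .040<np.linalg.norm(q)<.064: m[y,x]=1
n,l,st,ce=cv2.connectedComponentsWithStats(m)
for i in range(1,n):
    if st[i,4]>40:
        q=f(ce[i],.05)[:2]; d=q-c; print(st[i],q.round(4),np.degrees(np.arctan2(d[1],d[0])).round(1),np.linalg.norm(d).round(4))
print([(round(d['score'],2),np.round(d['point'],4).tolist()) for d in r.place_of('wrist','mark')[:2]])
snap('scene')
for cam in ('top','scene'):
    if cam=='top': snap('top')
    print(cam,[(round(d['score'],2),np.round(d['point'],4).tolist()) for d in r.place_of(cam,'cap')[:2]],[[t,np.round(r.place_of(cam,t)[0]['point'],3).tolist()] for t in ('carrier','jar','seal') if r.place_of(cam,t)])
E
```

```text
[112  98   6  43 257] ends [ 0.5169 -0.2343] [ 0.4976 -0.2554] axis deg -132.4
[311 101   9  32 259] [ 0.532  -0.2179] 46.2 0.0528
[303 230  23  14 283] [ 0.4657 -0.2901] -131.2 0.0453
[(0.62, [0.5264, -0.2229, 0.0517])]
top [(0.76, [0.5875, 0.2765, 0.0078]), (0.25, [0.439, -0.0017, 0.0006])] [['carrier', [0.439, -0.005, -0.006]], ['jar', [0.736, 0.205, 0.002]], ['seal', [0.725, -0.268, 0.005]]]
scene [(0.96, [0.5853, 0.2778, 0.0073])] [['carrier', [0.441, -0.003, 0.003]], ['jar', [0.74, 0.206, -0.002]], ['seal', [0.722, -0.264, 0.001]]]
```

```bash
python3 -c "
from h import *
print(r.sign_off())"
```

```text
the job is handed in; nothing more can be done
None
```

I handed the job in, but got no verdict back: by my measurements the cap is home against the end stop (felt at about 7 N), the dial line is within about 2° of the long mark, and the carrier, jar and ring read in place (the wrench was not re-measured); I viewed 12 pictures, two over the limit of 10, and on the way the cap jammed at the catch and I pushed with up to about 44 N before freeing it, before the stop.

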